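# Set up a roller for stamping

## Robot

A 6-joint arm with a two-finger parallel gripper is mounted at the origin on the work surface. World frame = base frame: x ahead of the robot, y to its left, z up, the work surface at z = 0. Lengths are in m, angles in rad, forces in N, time in s.
With the tool pointing down it reaches from about 0.225 to 0.875 m from the base axis. Payload 3.4 kg.
Tool frame: the origin (TCP) lies at the very end of the fingers, on their centre line; the grasp point (between the pads) lies 19 mm behind it (manip.grasp_offset is the distance from the TCP to the grasp point, in m); x points along the fingers, y is the direction in which the jaws open and shut, and the axes are right-handed (so a half turn about x gives the same grasp; the last joint's range is limited). The gripper opens to 85 mm and grips with 20 to 120 N. Pads are 22 mm wide; open, the fingers measure 114 mm over their backs; the gripper's body (76 mm by 85 mm) begins 54 mm behind the grasp point. The pads swing forward as they close: fully open they stand 13 mm farther back than shut.
Start: joints at [-1.462, 0.276, 1.505, -0, 1.361, -0.121], TCP at [0.131, -0.56, 0.231] pointing down, gripper open.
Joint ranges: [-2.89, 2.89], [-0.75, 2.08], [0.22, 2.7], [-1.18, 4.32], [0.11, 2.71], [-2.7, 2.7]. Speed limits (rad/s): [2.57, 2.57, 3.14, 3.14, 3.14, 3.14].

## Interface

Orientations are given as a unit quaternion [w, x, y, z].
In Python, from rig import manip gives the robot as it stands.
- The arm moves only by the tool step_arm, never from a script. Its argument "increments" is a list of rows, each an object with "grip": the opening, from 0 (shut) to 1 (fully open); "delta_pos": the shift along the world's x, y, z in m, a list of three; "twist": the turn about the world's z in degrees. A call has 1 to 10 rows; each row shifts and turns the commanded pose from where the row before left it; what a row does not reach is not made up. A row lasts 1/12 s, in which the tool goes at most 41.7 mm and 7.16 degrees, less where a joint would pass 70% of its speed; a pose out of reach is approached as far as the arm can. A call with a gripper value outside its range is refused whole. The fingers move at their own pace and stop on an object; "force" is the grip in N (left out, the last holds). Time passes only in rows, so rows that do not move let the fingers close. It gives the time, the measured TCP pose, the force and the opening at its end, in the units of the state.
- manip.get_state(): the state, without advancing time (a new reading comes with each control period).
- manip.get_image(name): name is "scene" or "top" or "wrist"; returns a dict with "img" (384x512x3 uint8, red, green, blue), "fx", "fy", "cx", "cy" (pixels), "rvec" (rotation vector, rad) and "tvec" (3), from world to camera coordinates, as OpenCV has them; the wrist camera has in their place "mount" (4x4, takes a point from camera to tool coordinates, whose origin is the TCP and whose axes are the tool frame's). Camera axes: x right, y down, z forward; pixel columns grow to the right and rows downward; lengths in m; the calibration is good to about 2 mm. The wrist camera is an equidistant fisheye: a pixel r from the principal point sees the ray r / f radians off the axis. A picture is of the moment at which its call begins: read the wrist's pose just before it. There is no depth.
- manip.sign_off(): hands the job in, once; it reports no verdict.
The state is a dict: "clock": time; "qpos": joint angles; "qd": joint speeds; "effort": joint torques, N m; "position": TCP position; "ee_rot": TCP orientation; "contact_force": force on the tool from outside, world axes, zero at the start; "moment": the same for the moment, N m; "width": finger opening in m.
Only numpy, scipy, OpenCV 4.12 (cv2) and the standard library are available. Lean on these libraries where they do the work, as an engineer would, in place of code of your own. Each camera call takes 0.05 s, during which the arm holds its last target. There are 200 camera calls.

## Task

Set the loose roller flat on the steel marking plate, in line with and midway between the two rollers standing there, and let go of it. Then draw the orange punch out of the leaning blue block, turn it upright with its stamping end down, and finish while still holding it ready to be struck: over the flat top face of that middle roller, halfway between bore and outer edge on any side, about 15 mm above the metal and not touching it. Leave the other two rollers, the black punch and the standing black bolt where they are.

Things in the scene. Friction and masses are not known exactly. Their poses are not given: they have to be found in the camera images.
- plate: dark steel marking plate, fixed, 140 x 280 x 6 mm. Origin: centre of its underside, on the bench; its long side is its y axis. Its place and yaw vary
- gap (a point): point on the plate's top face, 6 mm above the bench, midway between roller_left and roller_right: where the loose roller's underside is to be centred. Axes as the plate's
- roller: bright steel roller (ring): 64 mm diameter, 28 mm high, 20 mm bore right through, about 0.5 kg, a 5 mm deep groove round its middle (11 to 17 mm up). Origin: centre of its underside, z up. This is the loose one to be placed; it starts lying flat on the bare bench, off the plate, to the left of the blue block
- roller_left: bright steel roller (ring): 64 mm diameter, 28 mm high, 20 mm bore right through, about 0.5 kg, a 5 mm deep groove round its middle (11 to 17 mm up). Origin: centre of its underside, z up. Reference, loose but to be left alone: on the plate, 90 mm from the gap point along the plate's +y
- roller_right: bright steel roller (ring): 64 mm diameter, 28 mm high, 20 mm bore right through, about 0.5 kg, a 5 mm deep groove round its middle (11 to 17 mm up). Origin: centre of its underside, z up. Reference, loose but to be left alone: on the plate, 90 mm from the gap point along the plate's -y
- holder: fixed blue block 50 x 100 x 50 mm on a 100 mm square foot, its holed top tipped 40 degrees towards the robot (own -x). Origin: on the bench under the block, z up, y along the two holes (at y = +28 and -28 mm). Holes 14 mm square, 45 mm deep, mouths at x = -32, z = 62 mm; their axis leads up and out 40 degrees from vertical towards own -x. Place and yaw vary
- punch: punch to be drawn: square steel bar 12 x 12 x 110 mm, 0.11 kg, orange from 55 to 105 mm. Origin: centre of the stamping end (8 mm square for 12 mm); z along the bar to the struck end at 110 mm; x, y square to the flats, y level, along holder y. Starts loosely in the left or right hole, stamping end at the bottom, about 65 mm sticking out, leaning 40 degrees towards the robot
- spare_punch: black punch, the same bar with a black upper half, in the other hole; leave it there
- bolt: black bolt standing on its head, 65 mm tall, head 27 mm across; origin centre of its underside; leave it (a hammer, stacked rollers, bin and bolts farther out on the bench are not listed; none comes within 80 mm of the work)
There are look-alikes about, which are no part of the job. Leave any green look-alike of the punch alone. What is shaped like the roller but red is not meant.

How it is judged:
By the outcome, as a careful person would: the job done as asked, in the order asked, and still so for the second after the job is handed in, while the arm keeps its last pose, push and grip.
It also fails if it takes over 58 s, if anything falls off the work surface, if the arm or the gripper's body presses on something with over 40 N, if the wrist force passes 120 N, or if a joint passes its speed limit or range.

## Working session

There is one attempt and no reset: what is moved stays moved. The work goes in short steps, Python scripts to look and compute and a tool call to move; the robot and the scene stay as the last step left them, time stands still between calls to the robot, and variables do not carry over. Pictures are saved under pics/ and viewed, about 8 in all and at most 12, crops included, and the job is handed in when it is done.

Besides the shell and the picture viewer there is one more tool, called after ">>>" as a command line: name --argument value ..., lists and objects as JSON in quotes. step_arm: Moves the arm, as the interface text tells. Its arguments: {"type":"object","properties":{"increments":{"type":"array"},"force":{"type":"number"}},"required":["increments"]}

```bash
mkdir -p pics; cat > h.py <<'E'
import numpy as np, cv2
from rig import manip
from scipy.spatial.transform import Rotation as R
def snap(name,fn=None):
    s=manip.get_state(); d=manip.get_image(name)
    if fn: cv2.imwrite('pics/'+fn,d['img'][:,:,::-1])
    d['s']=s; return d
def ray(d,u,v):
    x=(u-d['cx'])/d['fx']; y=(v-d['cy'])/d['fy']
    if 'mount' in d:
        r=np.hypot(x,y); k=np.sin(r)/r if r>1e-9 else 1
        c=np.array([x*k,y*k,np.cos(r)]); M=np.array(d['mount'])
        q=d['s']['ee_rot']; T=R.from_quat([q[1],q[2],q[3],q[0]]).as_matrix()
        return np.array(d['s']['position'])+T@M[:3,3], T@M[:3,:3]@c
    Rm=cv2.Rodrigues(np.array(d['rvec'],float))[0]; t=np.array(d['tvec'],float).ravel()
    return -Rm.T@t, Rm.T@np.array([x,y,1])
def onz(d,u,v,z):
    o,r=ray(d,u,v); return o+r*(z-o[2])/r[2]
def tri(rays):
    A=np.zeros((3,3));b=np.zeros(3)
    for o,r in rays:
        r=r/np.linalg.norm(r);P=np.eye(3)-np.outer(r,r);A+=P;b+=P@o
    p=np.linalg.solve(A,b); return p,[np.linalg.norm(np.cross(p-o,r/np.linalg.norm(r))) for o,r in rays]
E
python3 - <<'E'
from h import *
a=snap('top','top0.png');b=snap('scene','scene0.png')
s=manip.get_state();print(s);print(manip.grasp_offset)
for d in(a,b):print(ray(d,d['cx'],d['cy']),d['fx'])
E
```

```text
{'clock': 0.1, 'qpos': array([-1.46202393e+00,  2.76555451e-01,  1.50602176e+00,  1.63690110e-05,
        1.36070690e+00, -1.20969523e-01]), 'qd': array([-0.00054289, -0.00146446, -0.00251791, -0.00203474, -0.00100196,
       -0.00200858]), 'effort': array([ 1.20177174e-03, -4.17699730e+01, -2.46406174e+01, -1.75725481e-04,
        5.78701045e-03,  4.63313707e-07]), 'position': array([ 0.1309079 , -0.55940965,  0.23050663]), 'ee_rot': array([ 0.08044831,  0.70245585,  0.08164426, -0.70243723]), 'contact_force': array([ 0.05216802, -0.36057572, -0.6121105 ]), 'moment': array([-0.01576048, -0.03975431,  0.05149065]), 'width': 0.08535380708020074}
0.0187
(array([ 0.37092623, -0.03558216,  1.03240107]), array([ 0.14495615,  0.00963615, -0.98939116])) 370.41517109936154
(array([ 1.30765696, -0.04769893,  0.696312  ]), array([-0.77019455,  0.02424872, -0.63734791])) 414.8090445545594
```

```bash
python3 -c "
import cv2,numpy as np
a=cv2.imread('pics/top0.png');b=cv2.imread('pics/scene0.png')
cv2.imwrite('pics/top0b.png',cv2.resize(a,(800,600),interpolation=cv2.INTER_CUBIC));cv2.imwrite('pics/scene0b.png',cv2.resize(b,(800,600),interpolation=cv2.INTER_CUBIC))"
```

```text
(no output)
```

View pics/top0b.png

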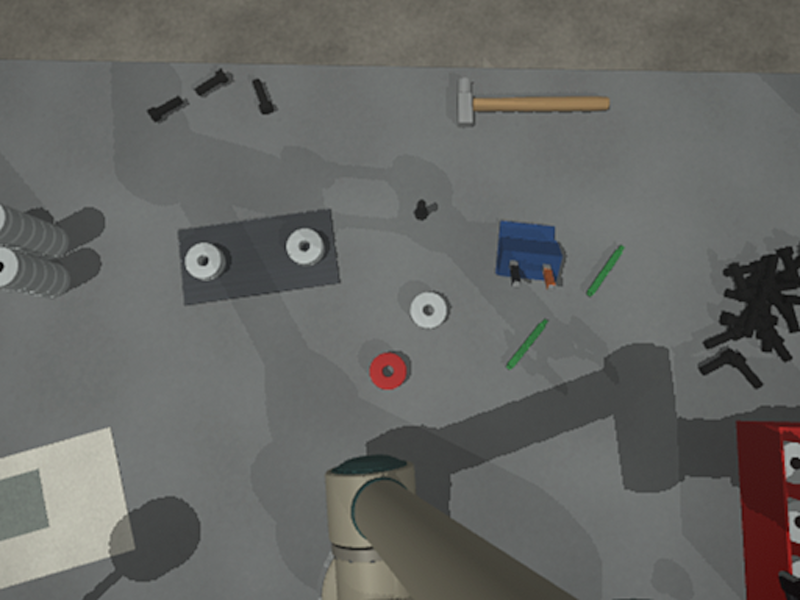

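View pics/scene0b.png

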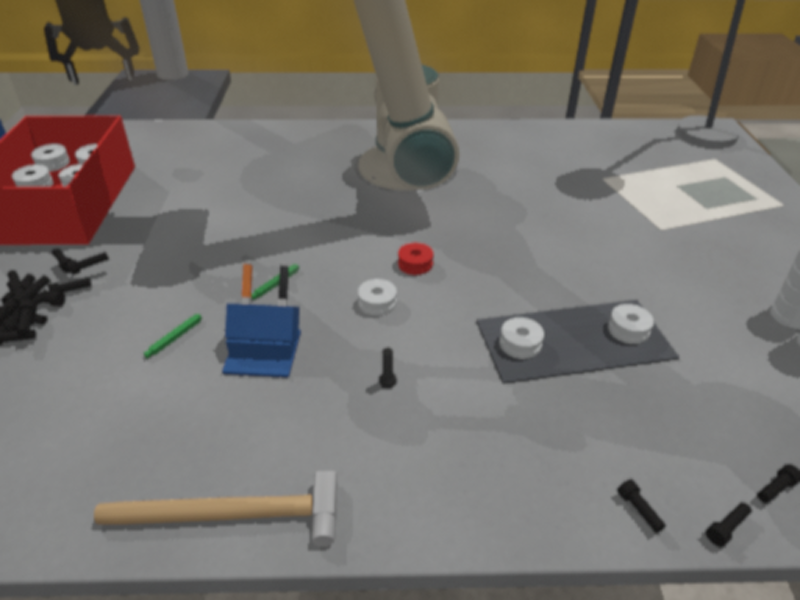

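```bash
python3 - <<'E'
from h import *
d=snap('top'); img=d['img']; hsv=cv2.cvtColor(img,cv2.COLOR_RGB2HSV)
m=((hsv[...,2]>165)&(hsv[...,1]<40)).astype(np.uint8)
n,l,st,c=cv2.connectedComponentsWithStats(m)
for i in range(1,n):
    if 300<st[i,4]<900 and c[i][0]>100:
        cn=max(cv2.findContours((l==i).astype(np.uint8),0,1)[0],key=len)
        e=cv2.fitEllipse(cn); z=.034 if c[i][0]<230 else .028
        print('roller',st[i,4],e,onz(d,*e[0],z), 'diam', e[1][0]/d['fx']*1.0)
b=((hsv[...,2]<75)&(hsv[...,1]<110)).astype(np.uint8); b[:, :100]=0;b[:120]=0;b[210:]=0;b[:,240:]=0
b=cv2.morphologyEx(b|(m*(np.indices(m.shape)[1]<225)).astype(np.uint8),cv2.MORPH_CLOSE,np.ones((5,5)))
cn=max(cv2.findContours(b,0,1)[0],key=cv2.contourArea);r=cv2.minAreaRect(cn);bx=cv2.boxPoints(r)
P=np.array([onz(d,*p,.006) for p in bx]);print('plate',P,P.mean(0),np.linalg.norm(np.diff(P,axis=0),axis=1))
o=((hsv[...,0]<15)&(hsv[...,1]>140)&(hsv[...,2]>90)).astype(np.uint8)
n,l,st,c=cv2.connectedComponentsWithStats(o)
for i in range(1,n):
    if st[i,4]>15 and st[i,4]<200: print('orange?',st[i],c[i],onz(d,*c[i],.09))
bl=((hsv[...,0]>100)&(hsv[...,0]<130)&(hsv[...,1]>120)).astype(np.uint8)
n,l,st,c=cv2.connectedComponentsWithStats(bl)
for i in range(1,n):
    if st[i,4]>100:
        r=cv2.minAreaRect(np.argwhere(l==i)[:,::-1].astype(np.float32));print('blue',st[i],r,onz(d,*c[i],.04))
print('bolt',onz(d,421*.64,212*.64,.04))
E
```

```text
roller 329 ((273.58624267578125, 198.17747497558594), (21.025577545166016, 21.416919708251953), 76.97750854492188) [ 0.47704587 -0.06124422  0.028     ] diam 0.05676219330532236
plate [[ 0.18978243  0.72641954  0.006     ]
 [ 0.26211598  0.48847903  0.006     ]
 [ 0.06635134  0.41213496  0.006     ]
 [-0.00235274  0.64384053  0.006     ]] [0.12897425 0.56771852 0.006     ] [0.24869224 0.21012428 0.24167689]
orange? [348 172   7  12  45] [350.88888889 177.28888889] [ 0.52900408 -0.25749651  0.09      ]
orange? [492 273  20  13  82] [503.97560976 275.63414634] [ 0.2911996  -0.63210959  0.09      ]
orange? [499 288   4  16  25] [500.64 294.48] [ 0.24584359 -0.62074165  0.09      ]
orange? [502 305   3  24  37] [502.67567568 316.32432432] [ 0.19441913 -0.62206383  0.09      ]
orange? [503 340   4  28  77] [504.57142857 353.33766234] [ 0.10909402 -0.62054333  0.09      ]
blue [ 318  142   41   37 1129] ((338.63232421875, 160.2794189453125), (39.80548858642578, 34.820213317871094), 4.398705005645752) [ 0.58725034 -0.23375464  0.04      ]
bolt [ 0.64873512 -0.04631357  0.04      ]
```

```bash
cat >> h.py <<'E'
def tooly(s):
    q=s['ee_rot'];T=R.from_quat([q[1],q[2],q[3],q[0]]).as_matrix();return T
E
python3 - <<'E'
from h import *
T=tooly(manip.get_state());print(T.round(3),np.degrees(np.arctan2(T[1,1],T[0,1])))
d=snap('top'); img=d['img']; hsv=cv2.cvtColor(img,cv2.COLOR_RGB2HSV)
m=((hsv[...,2]>140)&(hsv[...,1]<50)).astype(np.uint8)
n,l,st,c=cv2.connectedComponentsWithStats(m)
for i in range(1,n):
    if 150<st[i,4]<900 and 110<c[i][0]<300 and 140<c[i][1]<220:
        cn=max(cv2.findContours((l==i).astype(np.uint8),0,1)[0],key=len)
        e=cv2.fitEllipse(cn); z=.034 if c[i][0]<230 else .028
        print('roller',st[i,4],e,onz(d,*e[0],z))
d=snap('wrist');print(np.array(d['mount']).round(4),d['fx'],d['cx'],d['cy'])
E
```

```text
[[-0.     0.228 -0.974]
 [ 0.001 -0.974 -0.228]
 [-1.    -0.001 -0.   ]] -76.83522172315163
roller 347 ((194.25608825683594, 157.2478485107422), (21.14158058166504, 21.735645294189453), 67.48523712158203) [0.58473943 0.15949051 0.034     ]
roller 350 ((129.39805603027344, 166.47073364257812), (21.113035202026367, 21.926054000854492), 42.642547607421875) [0.55495352 0.33663636 0.034     ]
roller 373 ((273.68804931640625, 198.0837860107422), (22.047990798950195, 22.249305725097656), 145.71446228027344) [ 0.47730849 -0.06151667  0.028     ]
[[ 4.000e-04 -3.299e-01  9.440e-01 -1.425e-01]
 [ 1.000e+00  1.100e-03  0.000e+00 -9.000e-04]
 [-1.000e-03  9.440e-01  3.299e-01 -8.360e-02]
 [ 0.000e+00  0.000e+00  0.000e+00  1.000e+00]] 297.3186396354542 253.84306273672635 191.6390461232925
```

>>> step_arm --increments '[{"grip": 1,"delta_pos": [0.0173,0.0249,-0.003],"twist": 4.32},{"grip": 1,"delta_pos": [0.0173,0.0249,-0.003],"twist": 4.32},{"grip": 1,"delta_pos": [0.0173,0.0249,-0.003],"twist": 4.32},{"grip": 1,"delta_pos": [0.0173,0.0249,-0.003],"twist": 4.32},{"grip": 1,"delta_pos": [0.0173,0.0249,-0.003],"twist": 4.32},{"grip": 1,"delta_pos": [0.0173,0.0249,-0.003],"twist": 4.32},{"grip": 1,"delta_pos": [0.0173,0.0249,-0.003],"twist": 4.32},{"grip": 1,"delta_pos": [0.0173,0.0249,-0.003],"twist": 4.32},{"grip": 1,"delta_pos": [0.0173,0.0249,-0.003],"twist": 4.32},{"grip": 1,"delta_pos": [0.0173,0.0249,-0.003],"twist": 4.32}]'

```text
clock: 1.08
position: [0.3045, -0.3096, 0.2013]
ee_rot: [0.335, 0.623, 0.335, -0.623]
contact_force: [-0.5, -0.7, 1.5]
width: 0.0852
```

>>> step_arm --increments '[{"grip": 1,"delta_pos": [0.0173,0.0249,-0.003],"twist": 4.32},{"grip": 1,"delta_pos": [0.0173,0.0249,-0.003],"twist": 4.32},{"grip": 1,"delta_pos": [0.0173,0.0249,-0.003],"twist": 4.32},{"grip": 1,"delta_pos": [0.0173,0.0249,-0.003],"twist": 4.32},{"grip": 1,"delta_pos": [0.0173,0.0249,-0.003],"twist": 4.32},{"grip": 1,"delta_pos": [0.0173,0.0249,-0.003],"twist": 4.32},{"grip": 1,"delta_pos": [0.0173,0.0249,-0.003],"twist": 4.32},{"grip": 1,"delta_pos": [0.0173,0.0249,-0.003],"twist": 4.32},{"grip": 1,"delta_pos": [0.0173,0.0249,-0.003],"twist": 4.32},{"grip": 1,"delta_pos": [0.0173,0.0249,-0.003],"twist": 4.32}]'

```text
clock: 1.92
position: [0.4776, -0.0605, 0.1712]
ee_rot: [0.541, 0.456, 0.541, -0.455]
contact_force: [0.9, 0.1, -0.1]
width: 0.0851
```

```bash
python3 - <<'E'
from h import *
d=snap('wrist','w1.png');s=d['s'];T=tooly(s)
print(s['clock'],s['position'],np.degrees(np.arctan2(T[1,1],T[0,1])),s['contact_force'])
E
```

```text
1.9167 [ 0.47759864 -0.06049186  0.17124015] 9.7946251360935 [ 0.92334443  0.07203046 -0.05337021]
```

View pics/w1.png

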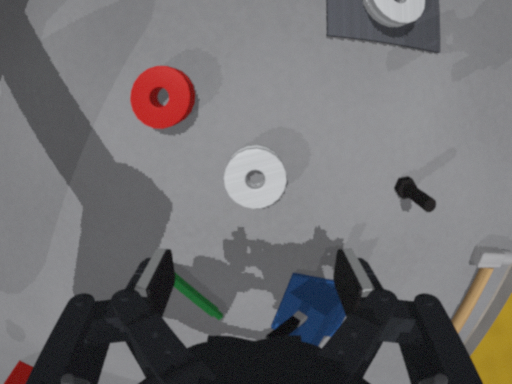

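The wrist picture shows the loose roller at (255,178), with the red one at (163,97) well clear. I'll measure it by projecting its rim onto z = 28 mm.

```bash
cat >> h.py <<'E'
def whites(d,z,th=165,box=None):
    hsv=cv2.cvtColor(d['img'],cv2.COLOR_RGB2HSV)
    m=((hsv[...,2]>th)&(hsv[...,1]<40)).astype(np.uint8); out=[]
    n,l,st,c=cv2.connectedComponentsWithStats(m)
    for i in range(1,n):
        if st[i,4]<200: continue
        cn=max(cv2.findContours((l==i).astype(np.uint8),cv2.RETR_EXTERNAL,cv2.CHAIN_APPROX_NONE)[0],key=len)[:,0,:]
        P=np.array([onz(d,*p,z)[:2] for p in cn],np.float32)
        e=cv2.fitEllipse(P*1000) if len(P)>5 else None
        inner=(m==0)&(cv2.drawContours(np.zeros_like(m),[cn.reshape(-1,1,2)],-1,1,-1)>0)
        b=None
        n2,l2,s2,c2=cv2.connectedComponentsWithStats(inner.astype(np.uint8))
        if n2>1:
            k=1+np.argmax(s2[1:,4]); b=(onz(d,*c2[k],z)[:2].round(4),s2[k,4])
        out.append((c[i].round(1),st[i,4],np.round(e[0],1),np.round(e[1],1),b))
    return out
E
python3 - <<'E'
from h import *
d=snap('wrist')
for th in(150,180):
  for o in whites(d,.028,th):print(th,*o)
E
```

```text
150 [397.2  11.4] 1003 [592.6 148.3] [30.8 66.5] None
150 [249.8 180.9] 2890 [476.2 -59.9] [62.6 66.4] (array([ 0.4764, -0.06  ]), np.int32(259))
150 [491.6 263.4] 381 [ 857.2 -120. ] [23.4 93.9] None
180 [397.1  11.2] 903 [592.3 148.9] [30.3 62.7] None
180 [250.3 182. ] 2466 [476.7 -60.8] [60.5 61.1] (array([ 0.4768, -0.0607]), np.int32(341))
```

>>> step_arm --increments '[{"grip": 1,"delta_pos": [-0.0005,0,-0.028],"twist": 0},{"grip": 1,"delta_pos": [-0.0005,0,-0.028],"twist": 0},{"grip": 1,"delta_pos": [0,0,-0.028],"twist": 0},{"grip": 1,"delta_pos": [0,0,-0.028],"twist": 0},{"grip": 1,"delta_pos": [0,0,-0.028],"twist": 0},{"grip": 1,"delta_pos": [0,0,-0.018],"twist": 0},{"grip": 1,"delta_pos": [0,0,-0.009],"twist": 0},{"grip": 1,"delta_pos": [0,0,0],"twist": 0}]'

```text
clock: 2.68
position: [0.4743, -0.062, 0.0027]
ee_rot: [0.538, 0.456, 0.541, -0.457]
contact_force: [-0.6, -0.2, 0.2]
width: 0.0854
```

>>> step_arm --increments '[{"grip": 0.5,"delta_pos": [0,0,0],"twist": 0},{"grip": 0.5,"delta_pos": [0,0,0],"twist": 0},{"grip": 0.5,"delta_pos": [0,0,0],"twist": 0},{"grip": 0.5,"delta_pos": [0,0,0],"twist": 0},{"grip": 0.5,"delta_pos": [0,0,0],"twist": 0},{"grip": 0.5,"delta_pos": [0,0,0],"twist": 0}]' --force 60

```text
clock: 3.18
position: [0.4784, -0.0625, 0.0064]
ee_rot: [0.542, 0.458, 0.538, -0.456]
contact_force: [0.9, 0.3, 6.7]
width: 0.0609
```

```bash
python3 - <<'E'
from h import *
d=snap('wrist','w2.png');s=d['s']
print(s['clock'],s['position'],s['width'],s['contact_force'])
for o in whites(d,.028,180):print(*o)
E
```

```text
3.1833 [ 0.47835673 -0.0625067   0.00644891] 0.06087816024375669 [0.94863276 0.28477027 6.73010745]
[239.7 221.6] 336 [465.6 -34.8] [ 4.3 28.4] (array([ 0.465 , -0.0343]), np.int32(7))
[269.5 228.8] 294 [479.5 -36. ] [ 5.9 15.4] None
[291.6 264.8] 1628 [492.8 -54.7] [25.5 27.8] (array([ 0.482, -0.048]), np.int32(1))
```

View pics/w2.png

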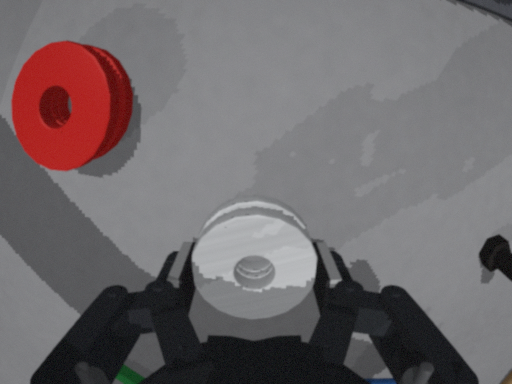

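>>> step_arm --increments '[{"grip": 0.5,"delta_pos": [0,0,0.01],"twist": 0},{"grip": 0.5,"delta_pos": [0,0,0.02],"twist": 0},{"grip": 0.5,"delta_pos": [0,0,0.02],"twist": 0},{"grip": 0.5,"delta_pos": [0,0,0.02],"twist": 0},{"grip": 0.5,"delta_pos": [0,0,0.02],"twist": 0},{"grip": 0.5,"delta_pos": [0,0,0],"twist": 0}]'

```text
clock: 3.73
position: [0.4781, -0.0625, 0.0978]
ee_rot: [0.542, 0.458, 0.538, -0.455]
contact_force: [1.5, 0.9, -5.6]
width: 0.0609
```

```bash
python3 - <<'E'
from h import *
d=snap('wrist');s=d['s']
print(s['clock'],s['position'],s['width'],s['contact_force'])
b=snap('scene')
w=d['img'][120:320,130:380];c=b['img'][110:240,170:320]
f=lambda i,k:cv2.resize(i,k,interpolation=cv2.INTER_CUBIC)[:,:,::-1]
cv2.imwrite('pics/l1.png',np.hstack([f(w,(400,320)),f(c,(370,320))]))
E
```

```text
3.7333 [ 0.47811984 -0.06251903  0.09782789] 0.06088264278573123 [ 1.48892587  0.91349392 -5.55872863]
```

View pics/l1.png

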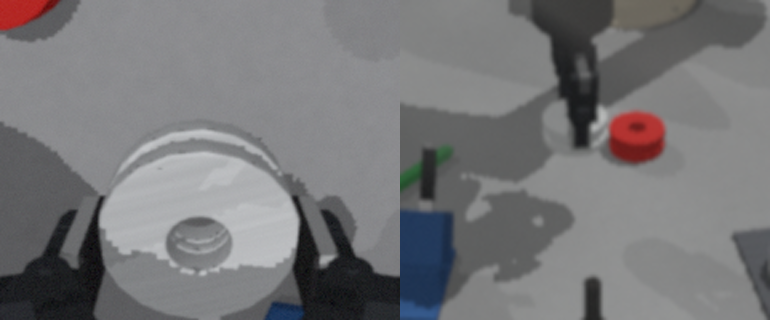

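```bash
python3 - <<'E'
from h import *
d=snap('wrist');s=d['s'];p=s['position'];T=tooly(s);z=p[2]+.0216
k=.625
for u,v in[(200,244),(100,235),(298,235),(199,152),(168,244),(232,244),(200,218),(200,270)]:
    q=onz(d,130+u*k,120+v*k,z);print(u,v,q.round(4),'tool',(T.T@(q-p)).round(4))
print('open yaw',np.degrees(np.arctan2(T[1,1],T[0,1])))
t=snap('top')
for o in whites(t,.034,150):
    if 100<o[0][0]<240:print(*o)
for o in whites(t,.034,165):
    if 100<o[0][0]<240:print(*o)
E
```

```text
200 244 [ 0.4745 -0.0602  0.1162] tool [-0.0216 -0.0009 -0.0019]
100 235 [ 0.4438 -0.0626  0.1162] tool [-0.0216 -0.0317 -0.0046]
298 235 [ 0.5038 -0.0525  0.1162] tool [-0.0216  0.0292 -0.0046]
199 152 [ 0.469  -0.0298  0.1162] tool [-0.0216 -0.0013 -0.0328]
168 244 [ 0.4649 -0.0619  0.1162] tool [-0.0216 -0.0107 -0.0018]
232 244 [ 0.4842 -0.0586  0.1162] tool [-0.0216  0.0088 -0.0018]
200 218 [ 0.4729 -0.0509  0.1162] tool [-0.0216 -0.001  -0.0113]
200 270 [ 0.4763 -0.0702  0.1162] tool [-0.0216 -0.0009  0.0083]
open yaw 9.576160085533559
[194.3 157.2] 333 [585.1 159.4] [59.  59.2] (array([0.5852, 0.1595]), np.int32(49))
[129.5 166.4] 336 [555.3 336.5] [58.7 59.4] (array([0.555 , 0.3366]), np.int32(49))
[194.4 157.1] 306 [585.5 159.3] [57.2 57.5] (array([0.5857, 0.1594]), np.int32(55))
[129.4 166.4] 315 [555.2 336.6] [57.3 58.1] (array([0.555 , 0.3362]), np.int32(53))
```

>>> step_arm --increments '[{"grip": 0.5,"delta_pos": [0.008,0.026,0.001],"twist": 0},{"grip": 0.5,"delta_pos": [0.008,0.026,0.001],"twist": 0},{"grip": 0.5,"delta_pos": [0.008,0.026,0.001],"twist": 0},{"grip": 0.5,"delta_pos": [0.008,0.026,0.001],"twist": 0},{"grip": 0.5,"delta_pos": [0.008,0.026,0.001],"twist": 0},{"grip": 0.5,"delta_pos": [0.008,0.026,0.001],"twist": 0},{"grip": 0.5,"delta_pos": [0.008,0.026,0.001],"twist": 0},{"grip": 0.5,"delta_pos": [0.008,0.026,0.001],"twist": 0},{"grip": 0.5,"delta_pos": [0.008,0.026,0.001],"twist": 0},{"grip": 0.5,"delta_pos": [0.008,0.026,0.001],"twist": 0}]'

```text
clock: 4.77
position: [0.5548, 0.1991, 0.102]
ee_rot: [0.539, 0.455, 0.541, -0.458]
contact_force: [1.2, -0.9, -4.5]
width: 0.0609
```

>>> step_arm --increments '[{"grip": 0.5,"delta_pos": [0.008,0.026,-0.01],"twist": 0},{"grip": 0.5,"delta_pos": [0.006,0.021,-0.02],"twist": 0},{"grip": 0.5,"delta_pos": [0,0,0],"twist": 0},{"grip": 0.5,"delta_pos": [0,0,0],"twist": 0}]'

```text
clock: 5.1
position: [0.5675, 0.2453, 0.0705]
ee_rot: [0.539, 0.454, 0.542, -0.458]
contact_force: [-0.7, -0.3, -5.8]
width: 0.0609
```

```bash
python3 - <<'E'
from h import *
s=manip.get_state();print(s['clock'],s['position'])
for i in range(3):
    d=snap('wrist');t=snap('top');s=d['s'];print(s['clock'],s['position'],s['contact_force'])
for o in whites(d,.034,170):print('w',*o)
for o in whites(t,.034,150):print('t',*o)
cv2.imwrite('pics/w3.png',d['img'][:,:,::-1])
E
```

```text
5.1 [0.56751196 0.24529998 0.07054529]
5.1 [0.56751196 0.24529998 0.07054529] [-0.72404748 -0.30551533 -5.77016112]
5.2 [0.56877517 0.24424728 0.07274969] [-0.0790082  -1.43237685 -5.50540909]
5.3 [0.56975907 0.24409297 0.07418635] [ 0.43239167  0.13078204 -4.96105559]
w [258.4  78.5] 7150 [555.3 337.4] [61.5 61.6] (array([0.5552, 0.3374]), np.int32(905))
w [250.4 209.1] 450 [587.6 138.8] [133.5 242.2] None
w [256.8 250. ] 5962 [574.9 218.1] [60.4 90. ] (array([0.5605, 0.243 ]), np.int32(2))
w [237.9 325.9] 574 [571.8 144.8] [18.7 39.7] None
t [ 88.6 112.1] 384 [707.1 466.4] [ 28.  168.9] (array([0.7021, 0.5106]), np.int32(3))
```

View pics/w3.png

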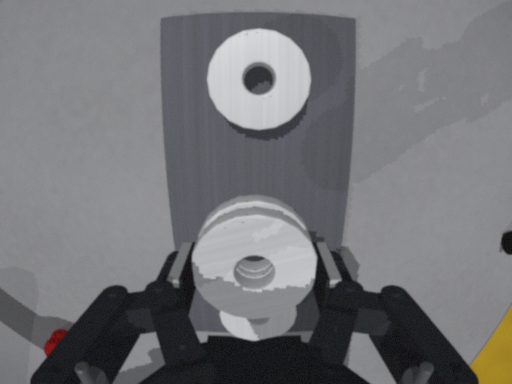

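>>> step_arm --increments '[{"grip": 0.5,"delta_pos": [0.001,0.003,-0.015],"twist": 0},{"grip": 0.5,"delta_pos": [0,0,-0.015],"twist": 0},{"grip": 0.5,"delta_pos": [0,0,-0.015],"twist": 0},{"grip": 0.5,"delta_pos": [0,0,-0.009],"twist": 0},{"grip": 0.5,"delta_pos": [0,0,0],"twist": 0},{"grip": 0.5,"delta_pos": [0,0,0],"twist": 0}]'

```text
clock: 5.9
position: [0.5709, 0.2477, 0.0204]
ee_rot: [0.54, 0.457, 0.54, -0.457]
contact_force: [-0.5, 0.3, -5.1]
width: 0.061
```

```bash
python3 - <<'E'
from h import *
d=snap('wrist');s=d['s'];p=s['position'];T=tooly(s);print(s['clock'],p,s['contact_force'])
for o in whites(d,.034,170):
    if o[1]>5000:
        q=np.array([*o[2]/1000,.034]);print(*o,(T.T@(q-p)).round(4))
E
```

```text
5.9 [0.57094645 0.24768539 0.02040667] [-0.47889833  0.3375727  -5.14760972]
[256.2  80.8] 14043 [555.3 337.4] [61.6 61.7] (array([0.5553, 0.3374]), np.int32(1792)) [-0.0136 -0.0006 -0.0911]
[256.7 250.3] 6072 [569.9 254.2] [42.8 64.6] None [-0.0136  0.     -0.0066]
```

>>> step_arm --increments '[{"grip": 0.5,"delta_pos": [0,0,-0.002],"twist": 0},{"grip": 0.5,"delta_pos": [0,0,0],"twist": 0}]'

```text
clock: 6.12
position: [0.5717, 0.2482, 0.0192]
ee_rot: [0.54, 0.457, 0.54, -0.456]
contact_force: [-0.9, -0.1, -5.8]
width: 0.0611
```

>>> step_arm --increments '[{"grip": 0.5,"delta_pos": [0,0,-0.002],"twist": 0},{"grip": 0.5,"delta_pos": [0,0,0],"twist": 0}]'

```text
clock: 6.28
position: [0.571, 0.2481, 0.0165]
ee_rot: [0.54, 0.457, 0.54, -0.456]
contact_force: [0.1, 0.4, -5.7]
width: 0.0611
```

>>> step_arm --increments '[{"grip": 0.5,"delta_pos": [0,0,-0.002],"twist": 0},{"grip": 0.5,"delta_pos": [0,0,0],"twist": 0}]'

```text
clock: 6.45
position: [0.5708, 0.2481, 0.0141]
ee_rot: [0.54, 0.456, 0.54, -0.457]
contact_force: [-0.6, -1.2, -5.0]
width: 0.0606
```

>>> step_arm --increments '[{"grip": 0.5,"delta_pos": [0,0,-0.002],"twist": 0},{"grip": 0.5,"delta_pos": [0,0,0],"twist": 0}]'

```text
clock: 6.62
position: [0.5711, 0.2482, 0.0127]
ee_rot: [0.54, 0.457, 0.54, -0.456]
contact_force: [-0.6, 0.6, -1.8]
width: 0.0606
```

>>> step_arm --increments '[{"grip": 0.5,"delta_pos": [0,0,-0.001],"twist": 0},{"grip": 0.5,"delta_pos": [0,0,0],"twist": 0}]'

```text
clock: 6.78
position: [0.5711, 0.2482, 0.0126]
ee_rot: [0.54, 0.457, 0.54, -0.456]
contact_force: [-2.8, -1.8, 4.0]
width: 0.0608
```

>>> step_arm --increments '[{"grip": 0.8,"delta_pos": [0,0,0],"twist": 0},{"grip": 0.9,"delta_pos": [0,0,0],"twist": 0},{"grip": 1,"delta_pos": [0,0,0],"twist": 0},{"grip": 1,"delta_pos": [0,0,0],"twist": 0},{"grip": 1,"delta_pos": [0,0,0],"twist": 0},{"grip": 1,"delta_pos": [0,0,0.015],"twist": 0},{"grip": 1,"delta_pos": [0,0,0.03],"twist": 0},{"grip": 1,"delta_pos": [0,0,0.03],"twist": 0},{"grip": 1,"delta_pos": [0,0,0.03],"twist": 0},{"grip": 1,"delta_pos": [0,0,0.03],"twist": 0}]'

```text
clock: 7.62
position: [0.5708, 0.248, 0.1476]
ee_rot: [0.54, 0.457, 0.54, -0.457]
contact_force: [-0.1, 0.3, -0.3]
width: 0.0855
```

>>> step_arm --increments '[{"grip": 1,"delta_pos": [0,-0.03,0.01],"twist": 0},{"grip": 1,"delta_pos": [0,-0.035,0],"twist": 7},{"grip": 1,"delta_pos": [0,-0.035,0],"twist": 7},{"grip": 1,"delta_pos": [0,-0.035,0],"twist": 7},{"grip": 1,"delta_pos": [0,-0.035,0],"twist": 7},{"grip": 0.6,"delta_pos": [0,0,0],"twist": 0}]'

```text
clock: 8.12
position: [0.571, 0.0722, 0.1564]
ee_rot: [0.635, 0.311, 0.634, -0.314]
contact_force: [0.2, 0.8, 0.1]
width: 0.0758
```

```bash
python3 - <<'E'
from h import *
d=snap('wrist','w4.png');t=snap('top','t4.png');s=d['s'];print(s['clock'],s['position'],s['width'])
for o in whites(d,.034,180):print('w',*o)
for o in whites(t,.034,150):print('t',*o)
E
```

```text
8.1167 [0.57100779 0.07218564 0.15642162] 0.07578201293547618
w [370.4  39.2] 2651 [568.6 248.9] [60.3 60.8] (array([0.5686, 0.2489]), np.int32(373))
w [325.8 121. ] 3037 [584.8 160. ] [60.6 61. ] (array([0.5847, 0.16  ]), np.int32(409))
t [182.9  94. ] 453 [766.7 201.7] [ 28.9 204.4] (array([0.7619, 0.1827]), np.int32(6))
t [193.4 158.2] 292 [582.9 161.2] [51.8 61.8] (array([0.5853, 0.1597]), np.int32(48))
t [161.6 162.2] 340 [568.9 248.8] [58.8 59.8] (array([0.5689, 0.2486]), np.int32(47))
t [126.4 165.6] 231 [557.1 343.7] [41.1 60.2] None
t [ 42.1 323.9] 5137 [138.2 542. ] [208.  251.3] None
```

```bash
cat >> h.py <<'E'
def orange(d,box):
    h=cv2.cvtColor(d['img'],cv2.COLOR_RGB2HSV).astype(int)
    m=(((h[...,0]<16)&(h[...,1]>130)&(h[...,2]>60))).astype(np.uint8)
    k=np.zeros_like(m);x0,y0,x1,y1=box;k[y0:y1,x0:x1]=1;m*=k
    n,l,st,c=cv2.connectedComponentsWithStats(m)
    i=1+np.argmax(st[1:,4]);pts=np.argwhere(l==i)[:,::-1].astype(float)
    r=cv2.minAreaRect(pts.astype(np.float32))
    mu=pts.mean(0);w,V=np.linalg.eigh(np.cov((pts-mu).T));a=V[:,1]
    t=(pts-mu)@a;return len(pts),mu,mu+a*(t.max()),mu+a*(t.min()),r
E
python3 - <<'E'
from h import *
t=snap('top');b=snap('scene')
o1=orange(t,(300,130,400,220));o2=orange(b,(120,140,220,230))
print(o1);print(o2)
f=lambda e:sorted(e[2:4],key=lambda p:p[1])
print('cent',tri([ray(t,*o1[1]),ray(b,*o2[1])]))
A=f(o1);B=f(o2)  # top image: lower row = nearer robot = struck end ; scene: upper row = struck end
print('struck',tri([ray(t,*A[1]),ray(b,*B[0])]));print('low',tri([ray(t,*A[0]),ray(b,*B[1])]))
h=cv2.cvtColor(b['img'],cv2.COLOR_RGB2HSV);
E
```

```text
(49, array([350.7755102 , 177.18367347]), array([352.13629894, 182.44775737]), array([349.40822827, 171.89447121]), ((350.7941589355469, 177.1764678955078), (10.914102554321289, 4.850712299346924), 75.96376037597656))
(93, array([157.67741935, 179.16129032]), array([157.08706817, 189.00522157]), array([158.23318622, 169.89404227]), ((157.67034912109375, 179.44471740722656), (4.589810848236084, 19.157470703125), 3.814074993133545))
cent (array([ 0.52902779, -0.25684345,  0.09143515]), [np.float64(2.6890988118409762e-05), np.float64(2.6890988118327495e-05)])
struck (array([ 0.51302676, -0.2561778 ,  0.10683519]), [np.float64(0.00033072931208540346), np.float64(0.00033072931208536757)])
low (array([ 0.54578157, -0.25760164,  0.0750467 ]), [np.float64(0.0002801989220953408), np.float64(0.00028019892209533125)])
```

>>> step_arm --increments '[{"grip": 0.5,"delta_pos": [-0.0076,-0.027,0.0037],"twist": 3.87},{"grip": 0.5,"delta_pos": [-0.0076,-0.027,0.0037],"twist": 3.87},{"grip": 0.5,"delta_pos": [-0.0076,-0.027,0.0037],"twist": 3.87},{"grip": 0.5,"delta_pos": [-0.0076,-0.027,0.0037],"twist": 3.87},{"grip": 0.5,"delta_pos": [-0.0076,-0.027,0.0037],"twist": 3.87},{"grip": 0.5,"delta_pos": [-0.0076,-0.027,0.0037],"twist": 3.87},{"grip": 0.5,"delta_pos": [-0.0076,-0.027,0.0037],"twist": 3.87},{"grip": 0.5,"delta_pos": [-0.0076,-0.027,0.0037],"twist": 3.87},{"grip": 0.5,"delta_pos": [-0.0076,-0.027,0.0037],"twist": 3.87},{"grip": 0.5,"delta_pos": [-0.0076,-0.027,0.0037],"twist": 3.87}]'

```text
clock: 9.15
position: [0.4952, -0.1916, 0.1935]
ee_rot: [0.702, 0.083, 0.702, -0.083]
contact_force: [1.0, -0.3, -0.3]
width: 0.0424
```

>>> step_arm --increments '[{"grip": 0.5,"delta_pos": [-0.0076,-0.027,0.0037],"twist": 3.87},{"grip": 0.5,"delta_pos": [-0.0076,-0.027,0.0037],"twist": 3.87},{"grip": 0.5,"delta_pos": [0,0,0],"twist": 0},{"grip": 0.5,"delta_pos": [0,0,0],"twist": 0}]'

```text
clock: 9.48
position: [0.4804, -0.246, 0.2008]
ee_rot: [0.706, 0.038, 0.706, -0.037]
contact_force: [-0.2, -0.2, 0.7]
width: 0.0424
```

```bash
python3 - <<'E'
from h import *
d=snap('wrist','w5.png');s=d['s'];T=tooly(s);print(s['clock'],s['position'],np.degrees(np.arctan2(T[1,1],T[0,1])),s['width'],s['qpos'])
E
```

```text
9.4833 [ 0.48037772 -0.24595355  0.20078503] 83.90380797165962 0.0424425588922024 [-6.02643370e-01  2.42070739e-01  1.63057183e+00  7.53836146e-04
  1.26864027e+00 -2.06726514e+00]
```

View pics/w5.png

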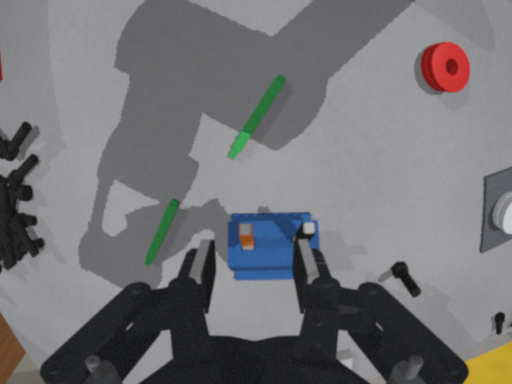

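```bash
python3 - <<'E'
from h import *
d=snap('wrist');im=d['img'];h=cv2.cvtColor(im,cv2.COLOR_RGB2HSV)
m=((h[...,1]<60)&(h[...,2]>140)).astype(np.uint8)
n,l,st,c=cv2.connectedComponentsWithStats(m);E=[]
for i in range(1,n):
    if st[i,4]>25 and 225<c[i][0]<320 and 215<c[i][1]<245:
        q=onz(d,*c[i],.112);E.append(q);print(st[i],c[i],q)
o=orange(d,(225,215,265,260));print(o)
b=((h[...,0]>100)&(h[...,0]<130)&(h[...,1]>120)).astype(np.uint8)
P=np.argwhere(b)[:,::-1];P=P[(P[:,0]>215)&(P[:,0]<330)]
hull=cv2.convexHull(P.astype(np.int32))[:,0];ap=cv2.approxPolyDP(hull.reshape(-1,1,2),4,True)[:,0]
for p in ap:print(p,onz(d,*p,.006).round(4),onz(d,*p,.05).round(4))
t=snap('top');b2=snap('scene');oo=orange(b2,(120,140,220,230))
print('wrist+scene',tri([ray(d,*o[1]),ray(b2,*oo[1])]))
if len(E)==2:
    v=E[0]-E[1];print(np.linalg.norm(v),np.degrees(np.arctan2(v[1],v[0])))
E
```

```text
[303 222  11  11 109] [307.94495413 227.24770642] [ 0.51165223 -0.2000949   0.112     ]
(127, array([245.2992126 , 239.95275591]), array([237.33982876, 236.53941931]), array([251.94269588, 242.80177602]), ((244.78965759277344, 239.97586059570312), (11.045050621032715, 12.70595932006836), 85.2363510131836))
[307 213] [ 0.5456 -0.1844  0.006 ] [ 0.5258 -0.191   0.05  ]
[315 221] [ 0.5578 -0.1744  0.006 ] [ 0.5365 -0.1824  0.05  ]
[317 248] [ 0.5979 -0.1724  0.006 ] [ 0.5713 -0.1807  0.05  ]
[243 380] [ 0.8792 -0.3063  0.006 ] [ 0.8159 -0.297   0.05  ]
[227 266] [ 0.6125 -0.2944  0.006 ] [ 0.584  -0.2867  0.05  ]
[227 223] [ 0.5485 -0.2851  0.006 ] [ 0.5284 -0.2787  0.05  ]
[234 214] [ 0.5372 -0.2748  0.006 ] [ 0.5185 -0.2697  0.05  ]
wrist+scene (array([ 0.52883575, -0.25706767,  0.09153348]), [np.float64(0.0005315726982131711), np.float64(0.0005315726982132324)])
```

>>> step_arm --increments '[{"grip": 0.5,"delta_pos": [0.02,-0.005,-0.01],"twist": 0.4},{"grip": 0.5,"delta_pos": [0.023,-0.0055,-0.01],"twist": 0.4},{"grip": 0.5,"delta_pos": [0,0,-0.025],"twist": 0},{"grip": 0.5,"delta_pos": [0,0,-0.025],"twist": 0},{"grip": 0.5,"delta_pos": [0,0,-0.02],"twist": 0},{"grip": 0.5,"delta_pos": [0,0,0],"twist": 0},{"grip": 0.5,"delta_pos": [0,0,0],"twist": 0}]'

```text
clock: 10.27
position: [0.5225, -0.2549, 0.1099]
ee_rot: [0.706, 0.032, 0.707, -0.031]
contact_force: [0.1, -0.8, 0.7]
width: 0.0429
```

```bash
python3 - <<'E'
from h import *
d=snap('wrist','w6.png');s=d['s'];T=tooly(s);p=s['position'];print(s['clock'],p,np.degrees(np.arctan2(T[1,1],T[0,1])),s['contact_force'])
b2=snap('scene');oo=orange(b2,(120,140,220,230));print(oo[0],oo[1])
cv2.imwrite('pics/l6.png',cv2.resize(d['img'][180:330,150:350],(800,600),interpolation=cv2.INTER_CUBIC)[:,:,::-1])
E
```

```text
10.2667 [ 0.52249026 -0.25492899  0.10987439] 84.8814941532403 [ 0.1437857  -0.84924657  0.70783078]
103 [157.62135922 179.48543689]
```

View pics/l6.png

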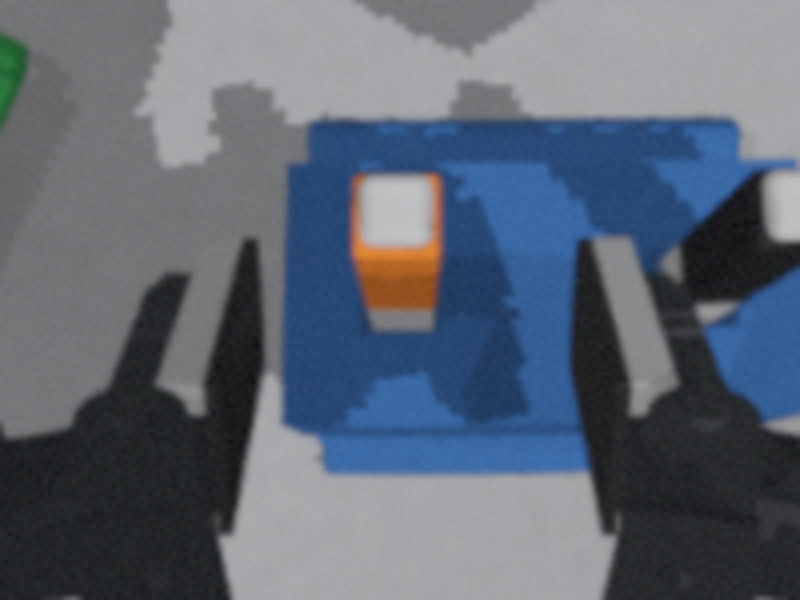

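>>> step_arm --increments '[{"grip": 0.5,"delta_pos": [0.001,-0.0022,-0.01],"twist": 0},{"grip": 0.5,"delta_pos": [0,0,-0.015],"twist": 0},{"grip": 0.5,"delta_pos": [0,0,-0.015],"twist": 0},{"grip": 0.5,"delta_pos": [0,0,0],"twist": 0},{"grip": 0.5,"delta_pos": [0,0,0],"twist": 0}]'

```text
clock: 10.78
position: [0.5237, -0.2587, 0.0707]
ee_rot: [0.706, 0.032, 0.706, -0.032]
contact_force: [0.6, 0.9, -0.3]
width: 0.0429
```

>>> step_arm --increments '[{"grip": 0.3,"delta_pos": [0,0,0],"twist": 0},{"grip": 0.2,"delta_pos": [0,0,0],"twist": 0},{"grip": 0.05,"delta_pos": [0,0,0],"twist": 0},{"grip": 0.05,"delta_pos": [0,0,0],"twist": 0},{"grip": 0.05,"delta_pos": [0,0,0],"twist": 0},{"grip": 0.05,"delta_pos": [0,0,0],"twist": 0},{"grip": 0.05,"delta_pos": [0,0,0],"twist": 0}]' --force 40

```text
clock: 11.37
position: [0.5245, -0.259, 0.0719]
ee_rot: [0.707, 0.032, 0.706, -0.032]
contact_force: [-1.5, 0.9, 6.1]
width: 0.0115
```

>>> step_arm --increments '[{"grip": 0.05,"delta_pos": [-0.0038,0.0004,0.0046],"twist": 0},{"grip": 0.05,"delta_pos": [-0.0038,0.0004,0.0046],"twist": 0},{"grip": 0.05,"delta_pos": [-0.0038,0.0004,0.0046],"twist": 0},{"grip": 0.05,"delta_pos": [-0.0038,0.0004,0.0046],"twist": 0},{"grip": 0.05,"delta_pos": [-0.0038,0.0004,0.0046],"twist": 0}]'

```text
clock: 11.78
position: [0.5052, -0.2569, 0.0945]
ee_rot: [0.707, 0.032, 0.706, -0.032]
contact_force: [4.8, -1.3, 0.0]
width: 0.0116
```

>>> step_arm --increments '[{"grip": 0.05,"delta_pos": [-0.0038,0.0004,0.0046],"twist": 0},{"grip": 0.05,"delta_pos": [-0.0038,0.0004,0.0046],"twist": 0},{"grip": 0.05,"delta_pos": [-0.0038,0.0004,0.0046],"twist": 0},{"grip": 0.05,"delta_pos": [-0.0038,0.0004,0.0046],"twist": 0},{"grip": 0.05,"delta_pos": [-0.0038,0.0004,0.0046],"twist": 0},{"grip": 0.05,"delta_pos": [-0.005,0,0.02],"twist": 0},{"grip": 0.05,"delta_pos": [-0.005,0,0.03],"twist": 0},{"grip": 0.05,"delta_pos": [0,0,0.03],"twist": 0},{"grip": 0.05,"delta_pos": [0,0,0],"twist": 0}]'

```text
clock: 12.53
position: [0.4775, -0.2564, 0.2026]
ee_rot: [0.709, 0.03, 0.704, -0.034]
contact_force: [0.3, -1.3, -0.7]
width: 0.0114
```

```bash
python3 - <<'E'
from h import *
d=snap('wrist');b=snap('scene');s=d['s'];print(s['clock'],s['position'],s['width'],s['contact_force'])
f=lambda i,k:cv2.resize(i,k,interpolation=cv2.INTER_CUBIC)[:,:,::-1]
cv2.imwrite('pics/l7.png',np.hstack([f(d['img'][180:330,150:350],(400,300)),f(b['img'][80:230,80:280],(400,300))]))
E
```

```text
12.5333 [ 0.4775204  -0.25644538  0.20256218] 0.011350126365644964 [ 0.30929235 -1.34594632 -0.68603476]
```

View pics/l7.png

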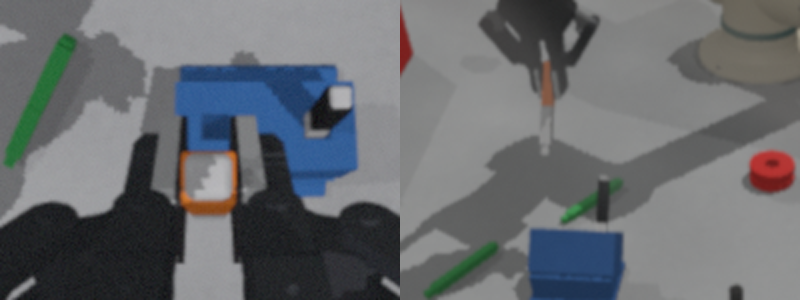

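```bash
cat >> h.py <<'E'
def tilt(d,u,v,rad,s=None,off=.019):
    # angle of point at distance rad from grasp pt in tool xz plane, from ray minimising distance; returns candidates
    s=s or d['s'];p=np.array(s['position']);T=tooly(s);o,r=ray(d,u,v)
    o=T.T@(o-p);r=T.T@r
    res=[]
    for a in np.radians(np.arange(-180,180,.5)):
        q=np.array([-off-rad*np.cos(a),0,rad*np.sin(a)]) # a: from up, towards tool z
        c=np.linalg.norm(np.cross(q-o,r/np.linalg.norm(r)));res.append((c,np.degrees(a)))
    res=np.array(res);i=[k for k in range(len(res)) if res[k,0]<=res[k-1,0] and res[k,0]<=res[(k+1)%len(res),0]]
    return res[i]
E
python3 - <<'E'
from h import *
d=snap('wrist');b=snap('scene')
print(d['s']['position'])
for rad in(25,30,35):print('struck',rad,tilt(d,254.5,269,rad/1000).round(4).tolist())
for rad in(75,80,85):print('tip',rad,tilt(b,153,154.5,rad/1000,d['s']).round(4).tolist())
o=orange(b,(100,80,220,230));print(o[1:4])
E
```

```text
[ 0.47549984 -0.25479145  0.19788509]
struck 25 [[0.0008, -40.0], [0.0009, 152.0]]
struck 30 [[0.0008, -39.0], [0.0009, 151.0]]
struck 35 [[0.0008, -38.5], [0.001, 150.0]]
tip 75 [[0.0009, 142.0]]
tip 80 [[0.004, 138.5]]
tip 85 [[0.0081, 128.0]]Traceback (most recent call last):
  File "<stdin>", line 6, in <module>
  File "h.py", line 47, in orange
    i=1+np.argmax(st[1:,4]);pts=np.argwhere(l==i)[:,::-1].astype(float)
        ~~~~~~~~~^^^^^^^^^^
    return _wrapfunc(a, 'argmax', axis=axis, out=out, **kwds)
    return bound(*args, **kwds)
ValueError: attempt to get argmax of an empty sequence
```

The punch is out and still leaning 40° in the jaws; both camera rays agree on that. The tool can only yaw, so I'll pivot the bar in a light grip by pressing its tip end flat against the vertical left end face of the blue block.

>>> step_arm --increments '[{"grip": 0.05,"delta_pos": [0.0,0.02,0.005],"twist": -6.9},{"grip": 0.05,"delta_pos": [0.0,0.02,0],"twist": -6.9},{"grip": 0.05,"delta_pos": [0.0,0.02,0],"twist": -6.9},{"grip": 0.05,"delta_pos": [0.01,0.02,0],"twist": -6.9},{"grip": 0.05,"delta_pos": [0.01,0.02,0],"twist": -6.9},{"grip": 0.05,"delta_pos": [0.01,0.02,0],"twist": -6.9},{"grip": 0.05,"delta_pos": [0.01,0.02,0],"twist": -6.9},{"grip": 0.05,"delta_pos": [0.01,0.005,0],"twist": -6.9},{"grip": 0.05,"delta_pos": [0.01,0,0],"twist": -6.9},{"grip": 0.05,"delta_pos": [0.01,0,0],"twist": -6.9}]'

```text
clock: 13.57
position: [0.5448, -0.1084, 0.1996]
ee_rot: [0.562, 0.427, 0.565, -0.428]
contact_force: [0.0, 0.5, -1.6]
width: 0.0114
```

>>> step_arm --increments '[{"grip": 0.05,"delta_pos": [0.01,0,0],"twist": -7},{"grip": 0.05,"delta_pos": [0.01,0,0],"twist": -7},{"grip": 0.05,"delta_pos": [0.01,0,0],"twist": -7},{"grip": 0.05,"delta_pos": [0,0,0],"twist": 0},{"grip": 0.05,"delta_pos": [0,0,0],"twist": 0}]'

```text
clock: 13.98
position: [0.5748, -0.1093, 0.1998]
ee_rot: [-0.476, -0.52, -0.479, 0.522]
contact_force: [-0.3, -0.2, -1.4]
width: 0.0116
```

```bash
python3 - <<'E'
from h import *
d=snap('wrist');s=d['s'];T=tooly(s);print(s['clock'],s['position'],np.degrees(np.arctan2(T[1,1],T[0,1])),s['width'])
t=snap('top');h=cv2.cvtColor(t['img'],cv2.COLOR_RGB2HSV)
b=((h[...,0]>100)&(h[...,0]<130)&(h[...,1]>120)).astype(np.uint8)
n,l,st,c=cv2.connectedComponentsWithStats(b);print(st[1:].tolist())
f=lambda i,k:cv2.resize(i,k,interpolation=cv2.INTER_CUBIC)[:,:,::-1]
cv2.imwrite('pics/l8.png',np.hstack([f(d['img'],(400,300)),f(t['img'][100:250,240:440],(400,300))]))
E
```

```text
13.9833 [ 0.57476069 -0.10928291  0.19977747] -4.99372943790914 0.011567173811283839
[[318, 142, 18, 35, 190], [344, 145, 15, 35, 281], [325, 147, 2, 2, 3], [320, 148, 4, 3, 7], [328, 148, 2, 2, 2], [325, 150, 4, 2, 5], [319, 159, 1, 5, 5], [140, 372, 1, 1, 1], [137, 376, 1, 1, 1], [132, 383, 1, 1, 1]]
```

View pics/l8.png

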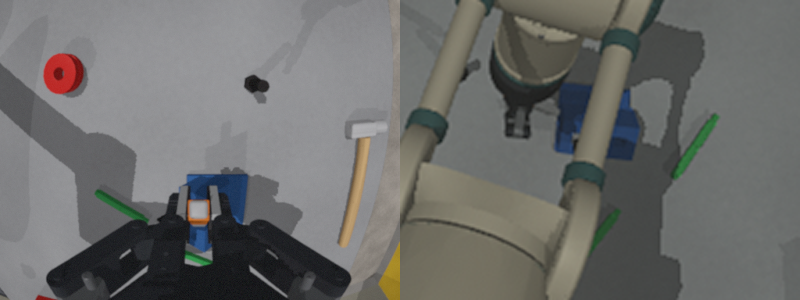

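```bash
python3 - <<'E'
from h import *
d=snap('wrist');h=cv2.cvtColor(d['img'],cv2.COLOR_RGB2HSV)
b=((h[...,0]>100)&(h[...,0]<130)&(h[...,1]>100)).astype(np.uint8)
R0=[]
for u in range(245,316,5):
    v=np.where(b[205:260,u])[0]
    if len(v):
        q=onz(d,u,v[0]+205,.006);R0.append(q);print(u,v[0]+205,q.round(4))
A=np.array(R0);print(np.polyfit(A[:,0],A[:,1],1),np.degrees(np.arctan(np.polyfit(A[:,0],A[:,1],1)[0])))
e=.5687;print('edge y at x=.5687',np.polyval(np.polyfit(A[:,0],A[:,1],1),e))
t=snap('top');print(onz(t,318,155,.006),onz(t,318,155,.05))
E
```

```text
245 223 [ 0.5546 -0.1814  0.006 ]
250 223 [ 0.5608 -0.1819  0.006 ]
255 223 [ 0.567  -0.1824  0.006 ]
260 223 [ 0.5733 -0.183   0.006 ]
265 223 [ 0.5795 -0.1835  0.006 ]
270 223 [ 0.5858 -0.1841  0.006 ]
275 223 [ 0.592  -0.1847  0.006 ]
280 223 [ 0.5983 -0.1852  0.006 ]
285 223 [ 0.6046 -0.1858  0.006 ]
290 223 [ 0.6109 -0.1864  0.006 ]
295 223 [ 0.6172 -0.187   0.006 ]
300 223 [ 0.6236 -0.1876  0.006 ]
305 223 [ 0.6299 -0.1883  0.006 ]
310 223 [ 0.6364 -0.1889  0.006 ]
315 223 [ 0.6428 -0.1896  0.006 ]
[-0.09250871 -0.12995739] -5.285315976682851
edge y at x=.5687 -0.18256709126363013
[ 0.60493092 -0.185147    0.006     ] [ 0.59489955 -0.17873542  0.05      ]
```

>>> step_arm --increments '[{"grip": 0.05,"delta_pos": [0,0,-0.025],"twist": -0.2},{"grip": 0.05,"delta_pos": [0,0,-0.025],"twist": 0},{"grip": 0.05,"delta_pos": [0,0,-0.025],"twist": 0},{"grip": 0.05,"delta_pos": [0,0,-0.025],"twist": 0},{"grip": 0.05,"delta_pos": [0,0,-0.025],"twist": 0},{"grip": 0.05,"delta_pos": [0,0,0],"twist": 0},{"grip": 0.05,"delta_pos": [-0.0013,-0.014,0],"twist": 0},{"grip": 0.05,"delta_pos": [0,0,0],"twist": 0},{"grip": 0.05,"delta_pos": [0,0,0],"twist": 0}]' --force 25

```text
clock: 14.93
position: [0.5758, -0.1251, 0.0787]
ee_rot: [0.477, 0.524, 0.474, -0.523]
contact_force: [0.4, -0.6, -0.6]
width: 0.0112
```

>>> step_arm --increments '[{"grip": 0.05,"delta_pos": [-0.0004,-0.004,0],"twist": 0},{"grip": 0.05,"delta_pos": [-0.0005,-0.005,0.004],"twist": 0},{"grip": 0.05,"delta_pos": [0,0,0],"twist": 0},{"grip": 0.05,"delta_pos": [0,0,0],"twist": 0}]'

```text
clock: 15.27
position: [0.5747, -0.1316, 0.0823]
ee_rot: [0.476, 0.525, 0.475, -0.522]
contact_force: [0.5, 4.6, 1.2]
width: 0.0114
```

>>> step_arm --increments '[{"grip": 0.05,"delta_pos": [-0.0004,-0.004,0.0025],"twist": 0},{"grip": 0.05,"delta_pos": [-0.0004,-0.004,0.0025],"twist": 0},{"grip": 0.05,"delta_pos": [-0.0004,-0.004,0.002],"twist": 0},{"grip": 0.05,"delta_pos": [-0.0004,-0.004,0.002],"twist": 0},{"grip": 0.05,"delta_pos": [-0.0004,-0.004,0.002],"twist": 0},{"grip": 0.05,"delta_pos": [0,0,0],"twist": 0}]'

```text
clock: 15.77
position: [0.5727, -0.1516, 0.0931]
ee_rot: [0.476, 0.525, 0.475, -0.522]
contact_force: [1.9, 5.0, 0.4]
width: 0.0113
```

```bash
python3 - <<'E'
from h import *
d=snap('wrist');s=d['s'];T=tooly(s);p=s['position'];print(s['clock'],p,s['contact_force'],s['width'])
h=cv2.cvtColor(d['img'],cv2.COLOR_RGB2HSV)
m=((h[...,1]<70)&(h[...,2]>110)).astype(np.uint8);m[:, :235]=0;m[:,275:]=0;m[:225]=0;m[340:]=0
n,l,st,c=cv2.connectedComponentsWithStats(m)
for i in range(1,n):
    if st[i,4]>30:print(st[i],c[i],tilt(d,*c[i],.03).round(4).tolist())
o=orange(d,(225,200,285,340));print(o[0],o[4])
E
```

```text
15.7667 [ 0.57273923 -0.15164204  0.09311328] [1.94978087 4.9855812  0.41769058] 0.01125891941512636
[235 225  32   6 175] [249.15428571 227.39428571] [[0.0044, -157.5], [0.0037, -74.0]]
[235 238   5  38 108] [236.09259259 252.90740741] [[0.0089, -49.0], [0.0123, 168.0]]
[269 239   6  31 133] [272.27067669 252.35338346] [[0.0058, -50.0], [0.0093, 168.5]]
[242 269  24  24 509] [254.08840864 280.00392927] [[0.0016, -28.5], [0.0015, 136.0]]
609 ((253.5, 270.0), (42.0, 29.0), 90.0)
```

>>> step_arm --increments '[{"grip": 0.05,"delta_pos": [-0.0004,-0.004,0.0012],"twist": 0},{"grip": 0.05,"delta_pos": [-0.0004,-0.004,0.0012],"twist": 0},{"grip": 0.05,"delta_pos": [-0.0004,-0.004,0.001],"twist": 0},{"grip": 0.05,"delta_pos": [-0.0004,-0.004,0.0008],"twist": 0},{"grip": 0.05,"delta_pos": [0,0,0],"twist": 0},{"grip": 0.05,"delta_pos": [0,0,0],"twist": 0}]'

```text
clock: 16.32
position: [0.571, -0.1677, 0.0971]
ee_rot: [0.476, 0.524, 0.475, -0.522]
contact_force: [1.4, 5.8, 2.2]
width: 0.0113
```

```bash
cat >> h.py <<'E'
def endface(d):
    h=cv2.cvtColor(d['img'],cv2.COLOR_RGB2HSV)
    m=((h[...,1]<70)&(h[...,2]>110)).astype(np.uint8)
    n,l,st,c=cv2.connectedComponentsWithStats(m)
    for i in range(1,n):
        if 300<st[i,4]<1200 and abs(c[i][0]-254)<6 and c[i][1]>255:
            print('end',st[i],c[i].round(1),[tilt(d,*c[i],r)[0].round(4).tolist() for r in(.026,.03,.034)])
E
python3 - <<'E'
from h import *
d=snap('wrist');s=d['s'];p=s['position'];print(s['clock'],p,s['contact_force'],s['width']);endface(d)
E
```

```text
16.3167 [ 0.57097176 -0.16772055  0.09708866] [1.37655344 5.83315599 2.16690623] 0.011269721413289595
end [242 277  24  23 452] [254.8 286.9] [[0.0013, -20.5], [0.0013, -23.0], [0.0013, -24.5]]
```

>>> step_arm --increments '[{"grip": 0.05,"delta_pos": [-0.0004,-0.004,0.0005],"twist": 0},{"grip": 0.05,"delta_pos": [-0.0004,-0.004,0],"twist": 0},{"grip": 0.05,"delta_pos": [0,0,0],"twist": 0},{"grip": 0.05,"delta_pos": [0,0,0],"twist": 0}]'

```text
clock: 16.7
position: [0.5698, -0.1757, 0.0972]
ee_rot: [0.476, 0.524, 0.476, -0.522]
contact_force: [1.7, 5.1, 1.5]
width: 0.0109
```

```bash
python3 - <<'E'
from h import *
d=snap('wrist','w9.png');s=d['s'];p=s['position'];print(s['clock'],p,s['contact_force'],s['width']);endface(d)
b=snap('scene');t=snap('top')
f=lambda i,k:cv2.resize(i,k,interpolation=cv2.INTER_CUBIC)[:,:,::-1]
cv2.imwrite('pics/l9.png',np.hstack([f(d['img'][200:350,180:330],(390,390)),f(b['img'][110:240,110:240],(390,390))]))
E
```

```text
16.7 [ 0.56976449 -0.1757039   0.09724741] [1.74917665 5.09729938 1.5489969 ] 0.010867870922071003
end [242 281  24  23 437] [254.7 291.2] [[0.0013, -16.5], [0.0013, -19.5], [0.0013, -22.0]]
```

View pics/l9.png

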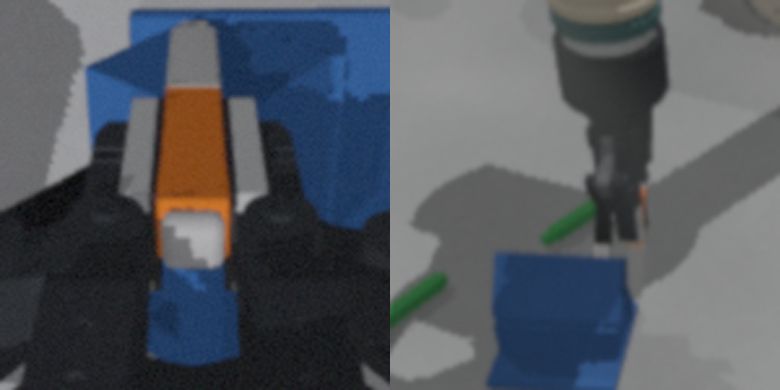

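```bash
cat >> h.py <<'E'
from scipy.optimize import least_squares
def barfit(d,obs):
    # obs: (s, nrm offset toward tool -z, v). returns grasp-plane pose in tool xz: s0 at x=-.019, z offset there, theta deg (top toward -z positive)
    s=d['s'];rays=[]
    for so,n,v in obs:
        M=np.array(d['mount']);rays.append((so,n,v))
    Mi=np.linalg.inv(M)
    def proj(q):
        c=Mi[:3,:3]@q+Mi[:3,3];r=np.hypot(c[0],c[1]);th=np.arctan2(r,c[2]);return d['cy']+d['fy']*th*c[1]/r
    def res(k):
        s0,z0,th=k;out=[]
        for so,n,v in rays:
            a=so-s0
            x=-19-a*np.cos(th)+n*np.sin(th)*-1*-1; z=z0-a*np.sin(th)-n*np.cos(th)
            # normal n toward -z: n_vec = (-z cos, x: +sin) top leans -z => face toward -z tips downward (tool +x)
            out.append(proj(np.array([x,0,z])/1000)-v)
        return out
    r=least_squares(res,[80,0,.3]);return r.x[0],r.x[1],np.degrees(r.x[2]),r.fun.round(2)
E
python3 - <<'E'
from h import *
d=snap('wrist')
print(barfit(d,[(55,6,233.5),(105,6,276.2),(110,0,291.2)]))
print(barfit(d,[(55,6,233.5),(105,6,276.2),(110,0,291.2),(12,6,210.8)]))
print(barfit(d,[(55,6,233.5),(110,6,281),(12,6,210.8)]))
E
```

```text
(np.float64(107.3903561049113), np.float64(10.414730606338841), np.float64(0.9840276207673682), array([-0., -0.,  0.]))
(np.float64(103.87458828573604), np.float64(7.913587678375477), np.float64(2.2055972733350115), array([ 0.33, -0.27,  0.14, -0.21]))
(np.float64(99.00961604503759), np.float64(4.512178773137303), np.float64(3.340538094870542), array([ 0.,  0., -0.]))
```

```bash
cat >> h.py <<'E'
def barfit2(d,obs,s0):
    M=np.array(d['mount']);Mi=np.linalg.inv(M)
    def proj(q):
        c=Mi[:3,:3]@q+Mi[:3,3];r=np.hypot(c[0],c[1]);return d['cy']+d['fy']*np.arctan2(r,c[2])*c[1]/r
    def res(k):
        z0,th=k;o=[]
        for so,n,v in obs:
            a=so-s0;o.append(proj(np.array([-19-a*np.cos(th)+n*np.sin(th),0,z0-a*np.sin(th)-n*np.cos(th)])/1000)-v)
        return o
    r=least_squares(res,[0,.1]);return s0,r.x[0].round(2),np.degrees(r.x[1]).round(1),r.fun.round(1)
E
python3 - <<'E'
from h import *
d=snap('wrist')
for s0 in(70,75,80,85,90):
    print(*barfit2(d,[(55,6,233.5),(105,6,276.2),(110,0,291.2)],s0),*barfit2(d,[(55,6,233.5),(105,6,276.2),(110,0,291.2),(12,6,210.8)],s0))
d['img']=cv2.imread('pics/w9.png')[:,:,::-1];i=d['img']
h=cv2.cvtColor(np.ascontiguousarray(i),cv2.COLOR_RGB2HSV)
for v in range(204,302,3):
    print(v,[tuple(h[v,u]) for u in(250,255,260)] if 0 else h[v,255].tolist(),end=' ')
E
```

```text
70 -10.25 10.3 [ 0.2 -2.9  2.8] 70 -11.03 9.1 [-1.6 -2.6  3.2  1.2]
75 -8.23 9.1 [ 0.2 -2.4  2.4] 75 -8.78 8.1 [-1.3 -2.2  2.7  1. ]
80 -5.99 7.9 [ 0.1 -1.9  1.9] 80 -6.33 7.1 [-1.  -1.8  2.2  0.7]
85 -3.51 6.7 [ 0.1 -1.5  1.5] 85 -3.7 6.1 [-0.7 -1.4  1.7  0.5]
90 -0.8 5.4 [ 0.  -1.1  1.1] 90 -0.88 5.1 [-0.4 -1.1  1.2  0.3]
204 [109, 125, 112] 207 [110, 119, 105] 210 [45, 5, 109] 213 [105, 4, 116] 216 [150, 2, 117] 219 [130, 7, 117] 222 [105, 9, 118] 225 [120, 4, 116] 228 [128, 9, 119] 231 [170, 6, 123] 234 [11, 153, 143] 237 [12, 208, 137] 240 [12, 202, 139] 243 [13, 207, 137] 246 [14, 223, 135] 249 [12, 198, 138] 252 [13, 203, 138] 255 [13, 201, 138] 258 [13, 207, 137] 261 [13, 212, 136] 264 [13, 211, 138] 267 [13, 207, 137] 270 [13, 199, 137] 273 [13, 200, 134] 276 [13, 195, 171] 279 [14, 196, 195] 282 [0, 6, 128] 285 [120, 3, 158] 288 [120, 3, 173] 291 [120, 3, 177] 294 [105, 3, 173] 297 [105, 3, 165] 300 [150, 4, 118]
```

>>> step_arm --increments '[{"grip": 0.05,"delta_pos": [-0.0004,-0.004,0],"twist": 0},{"grip": 0.05,"delta_pos": [-0.0002,-0.003,0],"twist": 0},{"grip": 0.05,"delta_pos": [0,0,0],"twist": 0},{"grip": 0.05,"delta_pos": [0,0,0],"twist": 0}]'

```text
clock: 17.28
position: [0.569, -0.1827, 0.0971]
ee_rot: [0.476, 0.524, 0.476, -0.522]
contact_force: [0.1, 5.0, 1.9]
width: 0.0113
```

>>> step_arm --increments '[{"grip": 0.05,"delta_pos": [-0.0002,-0.002,0],"twist": 0},{"grip": 0.05,"delta_pos": [0,0,0],"twist": 0},{"grip": 0.05,"delta_pos": [0,0,0],"twist": 0}]'

```text
clock: 17.53
position: [0.5688, -0.1837, 0.097]
ee_rot: [0.475, 0.524, 0.476, -0.522]
contact_force: [1.0, 6.1, 2.0]
width: 0.0116
```

```bash
cat >> h.py <<'E'
def marks(d):
    h=cv2.cvtColor(d['img'],cv2.COLOR_RGB2HSV).astype(int)[:,252:259];S=np.median(h[...,1],1);V=np.median(h[...,2],1)
    v=np.arange(205,320);o=[k for k in v if S[k]>150 and np.median(h[k,:,0])<20]
    print('orange',o[0],o[-1],'shank from',[k for k in range(195,235) if S[k]<40][:1],'bright from',[k for k in o if V[k]>155][:1],
     'white',[k for k in range(o[-1]+1,330) if S[k]<30 and V[k]>100][::200],)
    w=[k for k in range(o[-1]+1,330) if S[k]<30 and V[k]>140];print('white',w[0],w[-1])
    return o[0]-.5,([k for k in o if V[k]>155] or [np.nan])[0]-.5,(w[0]+w[-1])/2
E
python3 - <<'E'
from h import *
d=snap('wrist','w10.png');s=d['s'];p=s['position'];print(s['clock'],p,s['contact_force'],s['width']);endface(d);a,b,c=marks(d)
for s0 in(75,80,85):print(barfit2(d,[(55,6,a),(105,6,b),(110,0,c)],s0))
E
```

```text
17.5333 [ 0.5687572  -0.18366754  0.09704901] [0.97975089 6.09292929 1.95164361] 0.01158437460917323
end [244 285  22  22 409] [255.  295.5] [[0.0012, -12.0], [0.0012, -16.0], [0.0012, -18.5]]
orange 229 284 shank from [197] bright from [np.int64(280)] white [286]
white 288 299
(75, np.float64(-9.8), np.float64(4.6), array([ 0.1, -3. ,  3. ]))
(80, np.float64(-7.16), np.float64(3.1), array([ 0.1, -2.5,  2.6]))
(85, np.float64(-4.25), np.float64(1.6), array([ 0. , -2.1,  2.1]))
```

>>> step_arm --increments '[{"grip": 0.05,"delta_pos": [-0.0002,-0.002,0],"twist": 0},{"grip": 0.05,"delta_pos": [-0.0002,-0.002,0],"twist": 0},{"grip": 0.05,"delta_pos": [0,0,0],"twist": 0},{"grip": 0.05,"delta_pos": [0,0,0],"twist": 0}]'

```text
clock: 17.92
position: [0.5684, -0.1873, 0.0969]
ee_rot: [0.475, 0.524, 0.476, -0.522]
contact_force: [2.6, 8.6, 0.7]
width: 0.0113
```

```bash
python3 - <<'E'
from h import *
d=snap('wrist','w11.png');s=d['s'];p=s['position'];print(s['clock'],p,s['contact_force'],s['width']);endface(d);a,b,c=marks(d)
for s0 in(75,80,85):print(barfit2(d,[(55,6,a),(105,6,b),(110,0,c)],s0))
E
```

```text
17.9167 [ 0.56838752 -0.18729582  0.096869  ] [2.63428434 8.61060364 0.70388413] 0.011266962682027476
end [242 288  25  21 395] [255.1 297.6] [[0.0011, -9.5], [0.0011, -14.0], [0.0012, -17.0]]
orange 226 286 shank from [195] bright from [np.int64(245)] white [288]
white 290 301
(75, np.float64(-14.1), np.float64(9.8), array([ -1.2,  15.7, -15.2]))
(80, np.float64(-12.13), np.float64(8.8), array([ -1.1,  16.1, -15.7]))
(85, np.float64(-9.98), np.float64(7.9), array([ -1. ,  16.5, -16.1]))
```

>>> step_arm --increments '[{"grip": 0.03,"delta_pos": [0,0,0],"twist": 0},{"grip": 0.03,"delta_pos": [0,0,0],"twist": 0},{"grip": 0.03,"delta_pos": [0.001,0.01,0],"twist": 0},{"grip": 0.03,"delta_pos": [0.002,0.02,0.01],"twist": 0},{"grip": 0.03,"delta_pos": [0.002,0.025,0.02],"twist": 0},{"grip": 0.03,"delta_pos": [0,0.015,0.03],"twist": 0},{"grip": 0.03,"delta_pos": [0,0.01,0.02],"twist": 0},{"grip": 0.03,"delta_pos": [0,0,0],"twist": 0},{"grip": 0.03,"delta_pos": [0,0,0],"twist": 0}]' --force 50

```text
clock: 18.72
position: [0.5734, -0.11, 0.1775]
ee_rot: [-0.478, -0.522, -0.475, 0.523]
contact_force: [-0.7, 0.2, -1.3]
width: 0.0112
```

```bash
python3 - <<'E'
from h import *
d=snap('wrist','w12.png');s=d['s'];p=s['position'];print(s['clock'],p,s['contact_force'],s['width']);endface(d)
try:print(marks(d))
except Exception as e:print(e)
for s0 in(75,80,85):print(barfit2(d,[(55,6,225.5),(105,6,281.5),(110,0,297.6)],s0))
b=snap('scene','s12.png')
# project grasp point, tcp and point below
Rm=cv2.Rodrigues(np.array(b['rvec'],float))[0];K=np.array([[b['fx'],0,b['cx']],[0,b['fy'],b['cy']],[0,0,1]])
q=np.array([p+[0,0,z] for z in(.05,.019,0,-.03,-.061)])
px=cv2.projectPoints(q,np.array(b['rvec'],float),np.array(b['tvec'],float),K,None)[0][:,0];print(px.round(1).tolist())
x,y=px[2].astype(int);im=b['img'][y-60:y+60,x-60:x+60]
w=d['img'][190:310,195:315]
f=lambda i:cv2.resize(i,(400,400),interpolation=cv2.INTER_CUBIC)[:,:,::-1]
cv2.imwrite('pics/l12.png',np.hstack([f(im),f(w)]));print(x,y)
E
```

```text
18.7167 [ 0.57341695 -0.1100356   0.17754727] [-0.72248175  0.18537778 -1.25552209] 0.011173605520737777
orange 226 286 shank from [195] bright from [np.int64(282)] white [288]
white 291 298
(np.float64(225.5), np.float64(281.5), 294.5)
(75, np.float64(-10.53), np.float64(1.0), array([ 0. , -1.9,  2. ]))
(80, np.float64(-7.57), np.float64(-0.7), array([ 0. , -1.4,  1.5]))
(85, np.float64(-4.32), np.float64(-2.4), array([ 0., -1.,  1.]))
[[215.9, 140.1], [216.7, 152.4], [217.1, 159.8], [217.8, 170.9], [218.5, 181.9]]
217 159
```

View pics/l12.png

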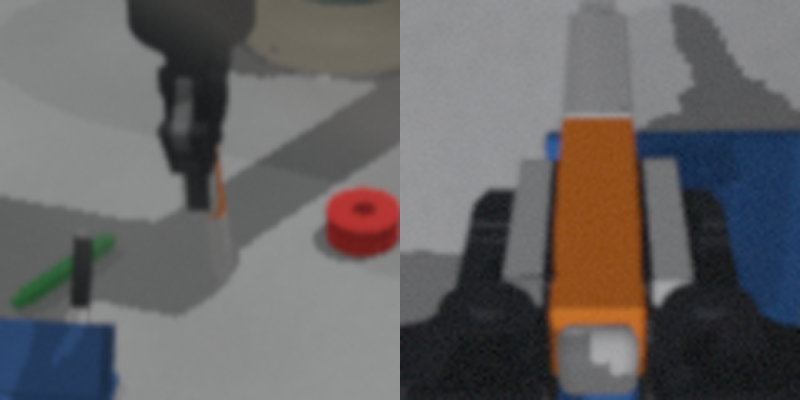

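```bash
python3 - <<'E'
import cv2,numpy as np
i=cv2.imread('pics/s12.png');g=cv2.cvtColor(i,cv2.COLOR_BGR2GRAY);h=cv2.cvtColor(i,cv2.COLOR_BGR2HSV)
print('   ',*range(214,234))
for v in range(146,188):print(v,*g[v,214:234],' S',*[int(x) for x in h[v,218:226,1]])
E
```

```text
214 215 216 217 218 219 220 221 222 223 224 225 226 227 228 229 230 231 232 233
146 31 30 30 30 28 32 34 49 89 127 139 141 139 137 137 137 136 134 132 128  S 25 23 7 42 27 2 2 2
147 35 33 31 28 30 32 38 56 94 126 140 141 141 141 141 141 139 135 130 118  S 24 23 19 85 60 10 2 2
148 37 37 34 31 30 34 44 68 99 125 138 141 141 142 142 140 136 128 119 106  S 16 15 27 98 92 29 2 2
149 37 35 35 31 31 35 52 78 100 123 137 141 142 141 137 130 122 110 104 99  S 23 14 19 79 103 45 7 2
150 35 35 34 32 31 40 63 87 99 121 138 141 139 136 124 111 103 99 97 96  S 16 6 12 57 102 56 11 2
151 34 34 33 31 36 54 79 93 97 119 136 137 129 122 108 99 98 97 97 97  S 14 5 6 40 94 59 11 2
152 35 33 33 34 40 63 92 99 97 116 130 124 110 104 99 98 97 97 98 96  S 6 4 3 34 94 65 15 2
153 36 36 34 33 39 65 95 99 96 107 117 108 99 97 97 96 97 97 96 97  S 6 4 5 36 104 86 21 0
154 37 36 36 34 40 64 94 99 93 96 102 98 97 97 96 96 96 97 96 97  S 12 0 5 34 105 111 35 3
155 38 37 35 34 40 64 95 98 89 92 96 96 97 97 97 96 97 97 97 96  S 12 4 3 29 106 123 52 5
156 38 37 36 36 39 64 94 98 92 93 96 97 97 97 96 97 96 96 96 97  
[... 2268 characters left out ...]
43 144  S 3 0 3 0 2 0 2 0
181 98 99 99 98 99 99 99 101 104 105 106 110 123 136 142 144 144 144 144 143  S 3 3 0 0 0 2 2 0
182 99 98 99 99 98 99 98 100 103 105 107 116 132 140 142 143 144 144 143 142  S 0 0 0 3 0 2 0 0
183 98 99 98 99 99 99 98 99 102 104 111 123 136 141 143 143 144 143 143 143  S 3 3 0 0 3 0 0 0
184 98 98 97 97 99 98 99 100 102 109 123 134 140 143 143 143 143 142 142 142  S 3 0 0 3 3 0 2 0
185 98 98 97 98 98 99 99 102 110 123 135 140 142 143 144 143 142 142 143 143  S 0 3 3 3 2 2 2 2
186 98 99 98 98 98 99 101 109 123 135 141 142 142 142 142 142 143 143 142 143  S 0 3 3 2 2 0 2 2
187 98 98 99 99 100 103 110 123 135 140 141 142 141 141 142 142 143 142 142 142  S 3 2 2 2 2 2 2 2
```

```bash
python3 - <<'E'
from h import *
b=snap('scene');s=b['s'];p=s['position'];T=tooly(s);print(p)
for n,u,v in[('s55',222,163.9),('edgeL170',219.2,170),('edgeR170',226,170),('tip?',222.6,184)]:
    o,r=ray(b,u,v);o=T.T@(o-p);r=T.T@r;q=o+r*((.006-o[1])/r[1]);print(n,(q*1000).round(1))
E
```

```text
[ 0.57193196 -0.11017786  0.17515369]
s55 [  4.7   6.  -11.2]
edgeL170 [21.5  6.  -4.3]
edgeR170 [ 20.6   6.  -19.3]
tip? [ 60.4   6.  -10.1]
```

>>> step_arm --increments '[{"grip": 0.03,"delta_pos": [-0.002,0.015,0],"twist": 0},{"grip": 0.03,"delta_pos": [-0.002,0.025,0],"twist": 0},{"grip": 0.03,"delta_pos": [-0.002,0.025,0],"twist": 0},{"grip": 0.03,"delta_pos": [-0.002,0.025,0],"twist": 0},{"grip": 0.03,"delta_pos": [-0.002,0.025,0],"twist": 0},{"grip": 0.03,"delta_pos": [-0.002,0.025,0],"twist": 0},{"grip": 0.03,"delta_pos": [-0.002,0.025,0],"twist": 0},{"grip": 0.03,"delta_pos": [-0.002,0.025,0],"twist": 0},{"grip": 0.03,"delta_pos": [-0.002,0.025,0],"twist": 0},{"grip": 0.03,"delta_pos": [-0.002,0.025,0],"twist": 0}]'

```text
clock: 19.7
position: [0.5517, 0.1317, 0.1751]
ee_rot: [-0.475, -0.522, -0.476, 0.524]
contact_force: [0.2, 0.5, -1.3]
width: 0.0116
```

>>> step_arm --increments '[{"grip": 0.03,"delta_pos": [-0.002,0.025,0],"twist": 0},{"grip": 0.03,"delta_pos": [-0.002,0.025,0],"twist": 0},{"grip": 0.03,"delta_pos": [-0.001,0.025,0],"twist": 0},{"grip": 0.03,"delta_pos": [0,0.025,0],"twist": 0},{"grip": 0.03,"delta_pos": [0,0.009,0],"twist": 0},{"grip": 0.03,"delta_pos": [0,0,-0.015],"twist": 0},{"grip": 0.03,"delta_pos": [0,0,-0.015],"twist": 0},{"grip": 0.03,"delta_pos": [0,0,0],"twist": 0},{"grip": 0.03,"delta_pos": [0,0,0],"twist": 0}]'

```text
clock: 20.45
position: [0.5468, 0.2387, 0.1449]
ee_rot: [-0.475, -0.522, -0.476, 0.524]
contact_force: [-0.2, 0.5, -0.7]
width: 0.0114
```

```bash
cat > f.py <<'E'
from h import *
d=snap('wrist','w13.png');s=d['s'];p=s['position'];T=tooly(s);print(s['clock'],p,s['width'],s['contact_force'],np.degrees(np.arctan2(T[1,1],T[0,1])))
for o in whites(d,.034,180):print('w',*o)
b=snap('scene','s13.png')
K=np.array([[b['fx'],0,b['cx']],[0,b['fy'],b['cy']],[0,0,1]])
tip=p+T@[.060,0,-.0095];print('tip',tip,'r',tip[:2]-[.5687,.2487],np.linalg.norm(tip[:2]-[.5687,.2487]))
print('tip px',cv2.projectPoints(tip.reshape(1,3),np.array(b['rvec'],float),np.array(b['tvec'],float),K,None)[0].ravel())
g=cv2.cvtColor(b['img'],cv2.COLOR_RGB2GRAY);h=cv2.cvtColor(b['img'],cv2.COLOR_RGB2HSV)
for o in whites(b,.034,175):print('s',*o)
x=int(cv2.projectPoints(tip.reshape(1,3),np.array(b['rvec'],float),np.array(b['tvec'],float),K,None)[0].ravel()[0]);y=int(cv2.projectPoints(tip.reshape(1,3),np.array(b['rvec'],float),np.array(b['tvec'],float),K,None)[0].ravel()[1])
print('   ',*range(x-12,x+13))
for v in range(y-26,y+14):print(v,*g[v,x-12:x+13])
E
python3 f.py
```

```text
20.45 [0.54675765 0.23874036 0.14491614] 0.011361816873832762 [-0.21397789  0.48114231 -0.74152954] -5.416172260613867
w [255.5  76. ] 3692 [555.2 337.4] [61. 61.] (array([0.5551, 0.3374]), np.int32(486))
w [281.3 170.3] 2832 [570.3 252. ] [54.3 63.4] (array([0.5689, 0.2499]), np.int32(425))
tip [0.54743316 0.24810937 0.08489935] r [-0.02126684 -0.00059063] 0.021275038728121327
tip px [371.20195263 184.35134349]
s [439.8 124.1] 2260 [175.4 579. ] [219.5 334. ] (array([0.1798, 0.6214]), np.int32(573))
s [404.6 203. ] 263 [557. 337.] [53.5 59.4] (array([0.556 , 0.3373]), np.int32(42))
s [371.3 207.6] 245 [571.4 250.6] [53.9 57.2] (array([0.5697, 0.2491]), np.int32(47))
    359 360 361 362 363 364 365 366 367 368 369 370 371 372 373 374 375 376 377 378 379 380 381 382 383
158 143 142 142 142 143 142 142 138 122 83 71 93 93 70 45 37 37 37 37 46 79 117 138 143 142
159 143 143 143 143 143 142 142 139 124 83 75 96 92 63 42 40 37 37 39 54 90 124 140 143 143
160 143 143 143 143 142 143 142 140 129 95 83 96 87 57 39 38 37 38 41 64 103 132 142 143 144
161 143 143 143 143 143 143 143 142 135 114
[... 3034 characters left out ...]
4 143 143 142 143 143 143 143 142 142 141 142 141 141 141 141 141 141 141 141 141 141 140 140 140
192 144 143 143 143 142 143 142 143 142 141 141 141 141 141 141 141 141 141 140 140 140 140 140 141 140
193 144 143 143 144 143 143 142 143 142 142 141 141 141 141 141 141 140 139 139 139 138 138 138 138 136
194 144 143 143 144 144 143 143 142 142 141 140 140 139 138 137 137 135 133 132 130 129 127 127 125 121
195 143 142 141 142 141 141 141 140 138 134 131 131 129 127 126 124 120 116 114 113 109 106 105 103 100
196 139 134 131 132 131 130 129 127 123 116 111 110 109 106 104 102 98 96 95 94 94 92 92 92 90
197 122 115 111 114 115 114 116 116 111 107 105 104 100 96 92 90 89 89 89 89 88 89 89 89 89
```

>>> step_arm --increments '[{"grip": 0.03,"delta_pos": [0,-0.0025,0],"twist": 0},{"grip": 0.03,"delta_pos": [0,0,-0.01],"twist": 0},{"grip": 0.03,"delta_pos": [0,0,-0.01],"twist": 0},{"grip": 0.03,"delta_pos": [0,0,-0.008],"twist": 0},{"grip": 0.03,"delta_pos": [0,0,-0.006],"twist": 0},{"grip": 0.03,"delta_pos": [0,0,0],"twist": 0},{"grip": 0.03,"delta_pos": [0,0,0],"twist": 0},{"grip": 0.03,"delta_pos": [0,0,0],"twist": 0}]'

```text
clock: 21.22
position: [0.5482, 0.237, 0.1125]
ee_rot: [0.476, 0.523, 0.476, -0.523]
contact_force: [0.3, 0.1, -1.7]
width: 0.0116
```

```bash
sed -i 's/\[.060,0,-.0095\]/[.0605,0,-.013]/; s/y-26,y+14/y-18,y+16/' f.py; python3 f.py
```

```text
21.2167 [0.54820897 0.23700205 0.11246011] 0.011608624969222839 [ 0.32011398  0.05715217 -1.71834686] -5.390753814003213
w [253.  72.] 4852 [555.2 337.4] [61.2 61.3] (array([0.5552, 0.3374]), np.int32(639))
w [284.4 177.6] 3314 [571.2 252.8] [51.  63.4] None
tip [0.54945201 0.24995088 0.0519619 ] r [-0.01924799  0.00125088] 0.01928859128023493
tip px [369.63525429 195.51719864]
s [440.2 124.1] 2242 [175.3 579.8] [220.1 331.5] (array([0.1798, 0.6214]), np.int32(573))
s [404.6 203. ] 263 [557. 337.] [53.5 59.4] (array([0.556 , 0.3373]), np.int32(42))
s [371.8 208.2] 216 [572.7 251.3] [48.3 55.5] None
    357 358 359 360 361 362 363 364 365 366 367 368 369 370 371 372 373 374 375 376 377 378 379 380 381
177 141 141 141 141 140 141 141 138 130 115 100 85 78 73 69 67 73 92 117 134 140 141 140 142 142
178 140 140 141 141 141 141 140 140 136 129 123 114 103 95 91 89 93 105 123 136 140 141 140 141 141
179 140 141 141 141 141 140 140 139 140 138 136 129 113 102 100 100 102 113 128 137 140 141 141 141 141
180 141 141 141 141 141 141 141 140 140 141 139 130 112 106 103 103 106 116 131 138 140 1
[... 2389 characters left out ...]
 142 150 165 173 168 167 167 168 173 178 182 183 185 187 187 188 189 183 162
205 128 135 138 140 142 149 163 172 178 165 143 135 134 135 140 151 165 176 181 182 182 184 187 189 181
206 130 141 150 162 166 172 183 187 181 154 126 120 120 121 122 128 144 168 182 182 181 180 183 186 185
207 138 159 172 183 187 188 190 190 183 156 130 122 120 120 119 121 134 163 185 186 182 181 180 181 181
208 142 170 185 190 192 192 192 191 186 172 153 138 129 127 125 126 140 164 187 191 188 185 182 180 180
209 135 160 181 190 192 193 193 192 191 186 177 166 155 150 145 149 162 177 189 192 192 190 186 182 180
210 128 141 166 183 190 192 193 193 193 191 190 186 182 178 174 176 184 188 191 192 193 193 191 186 181
```

>>> step_arm --increments '[{"grip": 0.03,"delta_pos": [-0.0005,0,-0.0015],"twist": 0},{"grip": 0.03,"delta_pos": [0,0,0],"twist": 0},{"grip": 0.03,"delta_pos": [0,0,0],"twist": 0},{"grip": 0.03,"delta_pos": [0,0,0],"twist": 0}]'

```text
clock: 21.65
position: [0.5475, 0.2369, 0.1111]
ee_rot: [0.476, 0.523, 0.476, -0.523]
contact_force: [0.3, -1.1, -0.9]
width: 0.0111
```

```bash
python3 - <<'E'
from h import *
P=[]
for i in range(6):
    b=snap('scene');s=b['s'];T=tooly(s);P.append(s['position']+T@[.0605,0,-.013])
P=np.array(P);print(s['clock'],P.round(4),s['width'],s['contact_force'])
m=np.median(P,0);print('median tip',m,'r',np.linalg.norm(m[:2]-[.569,.249]),'gap',m[2]-.034)
# independent: scene ray through tip low front edge onto plane x of tip front (+4mm)
g=cv2.cvtColor(b['img'],cv2.COLOR_RGB2GRAY).astype(int)
for v in range(190,202):print(v,*g[v,362:378])
for v in(197,197.5,198,198.5):
    o,r=ray(b,369.5,v);print(v,(o+r*((m[0]+.004-o[0])/r[0])).round(4))
o=snap('top')
for w in whites(o,.034,150):print('t',*w)
sp=cv2.cvtColor(b['img'],cv2.COLOR_RGB2HSV)
E
```

```text
21.9 [[0.5487 0.2499 0.0506]
 [0.5488 0.2498 0.0506]
 [0.5488 0.2498 0.0505]
 [0.5488 0.2498 0.0505]
 [0.5488 0.2498 0.0505]
 [0.5487 0.2498 0.0504]] 0.011231439118878542 [ 0.82435235 -0.02015066 -0.96033388]
median tip [0.54875556 0.24984155 0.05051538] r 0.020261918912145432 gap 0.01651537526560941
190 142 142 142 141 135 119 107 104 103 105 114 130 139 141 140 140
191 143 142 143 142 136 120 108 104 103 105 116 133 140 141 141 141
192 143 143 143 142 137 123 109 105 103 108 120 135 141 141 141 141
193 143 143 142 141 138 125 109 104 104 112 124 137 141 140 140 139
194 143 143 143 142 138 125 110 105 106 115 127 135 137 136 132 132
195 142 142 141 140 137 124 109 104 106 113 122 124 124 120 115 114
196 131 132 130 129 124 115 106 102 102 104 105 103 101 98 96 95
197 114 115 114 116 116 111 107 107 105 101 95 92 91 90 89 90
198 117 127 133 143 148 143 141 139 136 126 116 108 100 94 90 89
199 149 159 164 172 178 175 175 174 170 164 157 150 137 120 107 97
200 160 166 168 171 175 181 188 190 187 185 184 182 173 160 148 128
201 145 145 145 148 157 176 190 193 192 191 190 190 188 185 180 164
197 [0.5528 0.2492 0.0501]
197.5 [0.5528 0.2495 0.0485]
198 [0.5528 0.2498 0.0469]
198.5 [0.5528 0.2501 0.0453]
t [ 80.7 118.5] 408 [687.1 488.6] [ 27.3 179.1] (array([0.6736, 0.5068]), np.int32(4))
t [ 10.  296.5] 289 [202.3 624.1] [36.  67.2] None
```

```bash
python3 -c "
from rig import manip
print(manip.sign_off())"
```

```text
the job is handed in; nothing more can be done
None
```

I set the loose roller between the two rollers on the plate. I then drew the orange punch, turned it upright, and handed in with it held over that roller's top face. Sign-off gave no verdict; the clock read about 22 s of the 58 s allowed.

**Roller:** the top camera put its centre about 1.5 mm from the midpoint of the other two, with wrist and scene views within about 1 mm of that. I released it when the force reading showed it resting on the plate.

**Turning the punch:** the tool can only yaw, so I pressed the punch's tip against the blue block's vertical end face and let the bar pivot in a light grip. The contact force stayed under about 10 N. The bar slid about 10 mm sideways in the pads while pivoting, so I raised the grip to 50 N; the grip reading then stayed steady.

**Final checks:**

| Check | Result |
|---|---|
| Tip distance from roller centre | about 20 mm (halfway is 21 mm) |
| Gap above the metal, from arm pose | about 16.5 mm |
| Gap above the metal, from scene view | about 14.5 mm |
| Contact force | none apparent (under about 1 N net) |
| Tilt from upright, scene view | about 2.5° |
| Tilt from upright, wrist view | about 0–1° |

I left the remaining tilt uncorrected. At the end the arm blocked the top view of the plate. The left roller was last measured unmoved, and I last measured the right one just after placing. I did not measure the black punch or the bolt at the end, but I made no planned contact with either.

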